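Find the binding turner wheel

TASK

Before the next batch of lures is hung up to dry, check the three green turner wheels: press a fingertip lightly on each one (a heavy hand spoils the bearings), turn it at least a quarter turn in one direction while it stands in its cradle, and feel how much it drags. Then take the one unit whose wheel binds by its stud, set it down upright and gently in the red tray and let go; leave the two free-running ones in their cradles and everything else on the bench where it is.

Things in the scene. Friction and masses are not known exactly. Their poses are not given: they have to be found in the camera images.
- cradle_1: Cradle 1: brown wooden square, 90 x 90 mm, floor 6 mm thick, rim 15 mm high, fixed square to the bench; origin at the centre of its underside. In each of the three cradles stands a turner-wheel unit, centred within 2 mm, and the units look alike: a square timber block 70 x 70 x 20 mm with a green wheel on an upright steel stud with a brass tip. The wheel's top face is 44 mm above the bench.
- stud_place_1 (a point): Where the middle of the bare stud is at the start for the unit in cradle 1: on its axis, 62 mm above the bench. The stud is 16 mm across, fixed to the block, and stands 36 mm clear of the wheel (44 to 80 mm above the bench): lift the unit (0.3 to 0.5 kg) by it from above. Stays with the cradle; the middle of the stud is 56 mm above the block's underside.
- wheel_place_1 (a point): Centre of the wheel's flat top face in cradle 1 at the start. Wheel 84 mm across, no end stops; dots at 29 mm radius, one white. Press down on it 30 mm out and go round the stud: friction (about 0.5) turns it. Its hub spring is stiff, 1 mm for 12 N; press 8 to 12 N, over 20 N spoils it. Drag at 30 mm: under 0.3 N free-running, 2.5 N binding. Exactly one binds, in any cradle.
- cradle_2: Cradle 2: brown wooden square, 90 x 90 mm, floor 6 mm thick, rim 15 mm high, fixed square to the bench; origin at the centre of its underside. In each of the three cradles stands a turner-wheel unit, centred within 2 mm, and the units look alike: a square timber block 70 x 70 x 20 mm with a green wheel on an upright steel stud with a brass tip. The wheel's top face is 44 mm above the bench.
- stud_place_2 (a point): Where the middle of the bare stud is at the start for the unit in cradle 2: on its axis, 62 mm above the bench. The stud is 16 mm across, fixed to the block, and stands 36 mm clear of the wheel (44 to 80 mm above the bench): lift the unit (0.3 to 0.5 kg) by it from above. Stays with the cradle; the middle of the stud is 56 mm above the block's underside.
- wheel_place_2 (a point): Centre of the wheel's flat top face in cradle 2 at the start. Wheel 84 mm across, no end stops; dots at 29 mm radius, one white. Press down on it 30 mm out and go round the stud: friction (about 0.5) turns it. Its hub spring is stiff, 1 mm for 12 N; press 8 to 12 N, over 20 N spoils it. Drag at 30 mm: under 0.3 N free-running, 2.5 N binding. Exactly one binds, in any cradle.
- cradle_3: Cradle 3: brown wooden square, 90 x 90 mm, floor 6 mm thick, rim 15 mm high, fixed square to the bench; origin at the centre of its underside. In each of the three cradles stands a turner-wheel unit, centred within 2 mm, and the units look alike: a square timber block 70 x 70 x 20 mm with a green wheel on an upright steel stud with a brass tip. The wheel's top face is 44 mm above the bench.
- stud_place_3 (a point): Where the middle of the bare stud is at the start for the unit in cradle 3: on its axis, 62 mm above the bench. The stud is 16 mm across, fixed to the block, and stands 36 mm clear of the wheel (44 to 80 mm above the bench): lift the unit (0.3 to 0.5 kg) by it from above. Stays with the cradle; the middle of the stud is 56 mm above the block's underside.
- wheel_place_3 (a point): Centre of the wheel's flat top face in cradle 3 at the start. Wheel 84 mm across, no end stops; dots at 29 mm radius, one white. Press down on it 30 mm out and go round the stud: friction (about 0.5) turns it. Its hub spring is stiff, 1 mm for 12 N; press 8 to 12 N, over 20 N spoils it. Drag at 30 mm: under 0.3 N free-running, 2.5 N binding. Exactly one binds, in any cradle.
- tray: Red square plastic tray for repairs, fixed to the bench, outside 150 x 150 x 26 mm, walls and floor 5 mm thick, empty. Origin at the centre of its underside, z up, x and y along its sides.
- lure_green_mid (a point): Bystander: green lure body 114 mm long, 22 mm thick, lying down; point at its centre.
- lure_white_mid (a point): Bystander: white lure body 114 mm long, 22 mm thick, lying down; point at its centre.
- paint_jar: Bystander: paint jar, 56 mm across, 70 mm tall; origin at its underside.
- resin_bottle: Bystander: white bottle, 48 mm across, 110 mm tall; origin at its underside.
- driver: Bystander: screwdriver lying on the bench; origin underneath it.
- brush: Bystander: brush lying on the bench; origin underneath it.
- spool: Bystander: orange spool, 44 mm across, 32 mm tall; origin at its underside.
Mind the look-alikes: they are no part of the job. There is more than one size of the tray; the one meant has the size given above.

How it is judged (in metres and radians):
On the way, in this order (a step that is already met when the one before it is completed fails the run):
1. each of the three wheels has been turned, all units still in their cradles ((value of joint wheel_free1 above 1.2 rad or value of joint wheel_free1 below -1.2 rad) and (value of joint wheel_binding above 1.2 rad or value of joint wheel_binding below -1.2 rad) and (value of joint wheel_free2 above 1.2 rad or value of joint wheel_free2 below -1.2 rad) and distance of each of stud_free1, stud_binding, stud_free2 from where it was at the start of the episode below 0.012 m).
2. the unit with the binding wheel stands upright in the red tray (x of stud_binding in the frame of tray between -0.05 and 0.05 m and y of stud_binding in the frame of tray between -0.05 and 0.05 m and z of stud_binding in the frame of tray below 0.066 m and angle between stud_binding's own z axis and vertical below 0.08 rad), for 0.2 s.
At the end, for the whole second after the job is handed in: The unit whose wheel binds stands upright (within 0.08 rad) on the floor of the red tray, its stud within 50 mm of the tray's centre along each side and released; the two free-running units are within 12 mm of where they began, in their cradles (all of step 2 and distance of each of stud_free1, stud_free2 from where it was at the start of the episode below 0.012 m); the robot touches nothing.
It fails at once if the robot's fingers press a wheel with more than 20 N (contact force between the fingers and wheel_free1 above 20 N or contact force between the fingers and wheel_binding above 20 N or contact force between the fingers and wheel_free2 above 20 N).
It fails at once if a free-running unit is lifted or shoved out of its cradle (distance of any of stud_free1, stud_free2 from where it was at the start of the episode above 0.02 m).
It fails at once if the unit is dropped or rammed into the red tray (over 60 N) (contact force between any of unit_free1, unit_binding, unit_free2 and tray above 60 N).
It fails at once if a bystander is moved by more than 30 mm (distance of any of lure_green_mid, lure_white_mid, paint_jar, resin_bottle, driver, brush, spool from where it was at the start of the episode above 0.03 m).
It also fails if it takes over 72 s, if anything falls off the work surface, if the arm or the gripper's body presses on something with over 40 N, if the wrist force passes 120 N, or if a joint passes its speed limit or range.

ROBOT

A 6-joint arm with a two-finger parallel gripper is mounted at the origin on the work surface. World frame = base frame: x ahead of the robot, y to its left, z up, the work surface at z = 0. Lengths are in mm, angles in rad, forces in N, time in s.
With the tool pointing down it reaches from about 325 to 900 mm from the base axis. Payload 3.5 kg.
Tool frame: the origin (TCP) lies at the very end of the fingers, on their centre line; the grasp point (between the pads) lies 19 mm behind it; z points along the fingers, y is the direction in which the jaws open and shut (so a half turn about z gives the same grasp; the last joint's range is limited). The gripper opens to 85 mm and grips with 20 to 120 N. Pads are 22 mm wide; open, the fingers measure 114 mm over their backs; the gripper's body (76 mm by 85 mm) begins 54 mm behind the grasp point. The pads swing forward as they close: fully open they stand 13 mm farther back than shut.
Start: joints at [1.219, 0.276, -0.026, 1.268, 0, 1.467], TCP at [153.907, 605.751, 231.313] pointing down, gripper open.
Joint ranges: [-3.12, 3.12], [-0.85, 1.88], [-1.08, 1.24], [-1.95, 2.15], [-1.57, 1.53], [-3.14, 3.14]. Speed limits (rad/s): [2.57, 2.57, 3.14, 3.14, 3.14, 3.14].

INTERFACE

Orientations are given as a rotation vector (axis times angle).
In Python, from rig import bot, viewer, order gives the robot as it stands.
- The arm moves only by the tool jog_arm, never from a script. Its argument "steps" is a list of rows, each a list of 3 entries, a list of its own where there are three numbers: the shift along the world's x, y, z in cm, then the turn, a rotation vector about the world's x, y, z in rad, then the gripper's target within -1 to 1 (fully open at 1, half-way at 0, shut at -1). In form: [[[tx, ty, tz], [ax, ay, az], hand], ...]. A call has 1 to 8 rows; each row is the pose to reach, as a shift and turn from the pose measured when the call began; what a row does not reach only later rows make up. A row lasts 1/8 s, in which the tool goes at most 62.5 mm and 10.7 degrees, less where a joint would pass 70% of its speed; a pose out of reach is approached as far as the arm can. A call with a gripper value outside its range is refused whole. The fingers move at their own pace and stop on an object; "newtons" is the grip in N (left out, the last holds). Time passes only in rows, so rows that repeat a pose let the fingers close. It gives the time, the measured TCP pose, the force and the opening at its end, in the units of the state.
- bot.read_state(): the state, without advancing time (a new reading comes with each control period).
- viewer.read_camera(name): name is "scene" or "side" or "wrist"; returns a dict with "color" (480x640x3 uint8, red, green, blue), "vertical_fov" (degrees; the focal length in pixels is half the picture's height over the tangent of half this angle, whatever the lens; pixels are square), "cx", "cy" (the principal point, pixels), "distortion" ([k1, k2, p1, p2, k3] as OpenCV has them; the pictures are not rectified), "rvec" (rotation vector, rad) and "tvec" (3), from world to camera coordinates, as OpenCV has them; the wrist camera has in their place "hand_eye" (4x4, takes a point from camera to tool coordinates, whose origin is the TCP and whose axes are the flange's). Camera axes: x right, y down, z forward; pixel columns grow to the right and rows downward; lengths in mm; the calibration is good to about 2 mm. A picture is of the moment at which its call begins: read the wrist's pose just before it. There is no depth.
- order.close_job(): hands the job in, once; it reports no verdict.
The state is a dict: "time_s": time; "joint_pos": joint angles; "qvel": joint speeds; "joint_torque": joint torques, N m; "tool_pos": TCP position; "orientation": TCP orientation; "ft_force": force on the tool from outside, world axes, zero at the start; "ft_torque": the same for the moment, N m; "opening": opening from 0.0 (shut) to 1.0 (fully open).
Only numpy, scipy, OpenCV 4.12 (cv2) and the standard library are available. Lean on these libraries where they do the work, as an engineer would, in place of code of your own. Each camera call takes 0.05 s, during which the arm holds its last target.

## Working session

There is one attempt and no reset: what is moved stays moved. The work goes in short steps, Python scripts to look and compute and a tool call to move; the robot and the scene stay as the last step left them, time stands still between calls to the robot, and variables do not carry over. Pictures are saved under pics/ and viewed, and the job is handed in when it is done.

Besides the shell and the picture viewer there is one more tool, called after "Request:" by a JSON object that holds its "fn" and its "kwargs". jog_arm: Moves the arm, as the interface text tells. Its arguments: {"type":"object","properties":{"steps":{"type":"array"},"newtons":{"type":"number"}},"required":["steps"]}

```bash
ls; mkdir -p pics
python3 - <<'E'
from rig import bot, viewer, order
import cv2
print(bot.read_state())
for n in ["scene","side","wrist"]:
    d=viewer.read_camera(n); cv2.imwrite(f"pics/{n}0.png",d["color"][:,:,::-1])
    print({k:v for k,v in d.items() if k!="color"})
E
```

```text
pics
{'time_s': 0.0, 'joint_pos': array([ 1.21862291e+00,  2.77146327e-01, -2.78826808e-02,  1.26797677e+00,
        2.45727915e-05,  1.46739766e+00]), 'qvel': array([ 0.00108454, -0.00112435,  0.00234072,  0.00231151,  0.00096688,
       -0.00015278]), 'joint_torque': array([-3.92401375e-06, -4.45506942e+01,  2.95202833e+01,  1.62544573e-02,
        1.01069003e-05,  1.60150506e-06]), 'tool_pos': array([153.62102051, 605.03433008, 230.15055646]), 'orientation': array([-0.3897025 , -3.11679963,  0.00337167]), 'ft_force': array([ 0.61010232, -0.14049311, -0.36952777]), 'ft_torque': array([ 0.0005737 , -0.04102617, -0.02822095]), 'opening': 1.00027123022693}
{'vertical_fov': 52.952838699620145, 'cx': 311.92455390805253, 'cy': 236.99696608129477, 'distortion': array([0.03922214, 0.        , 0.        , 0.        , 0.        ]), 'rvec': array([ 2.40380163,  0.9517937 , -0.27925726]), 'tvec': array([-332.08854702, -321.68102716, 1468.62704407])}
{'vertical_fov': 50.0109593667738, 'cx': 321.9365900576537, 'cy': 237.11401086982332, 'distortion': array([-0.10403919,  0.        ,  0.        ,  0.        ,  0.        ]), 'rvec': array([ 2.22821996, -0.27053341,  0.11692434]), 'tvec': array([-549.68422778,   91.86606149, 1268.23522255])}
{'vertical_fov': 70.26684256076254, 'cx': 316.94472295078583, 'cy': 239.64652124705, 'distortion': array([-0.02573293,  0.        ,  0.        ,  0.        ,  0.        ]), 'hand_eye': array([[ 2.21492029e-04, -9.57220016e-01, -2.89361006e-01,
         7.42184125e+01],
       [ 9.99999750e-01,  4.06223398e-04, -5.78354340e-04,
        -4.71487754e-02],
       [ 6.71157562e-04, -2.89360806e-01,  9.57219867e-01,
        -1.42929126e+02],
       [ 0.00000000e+00,  0.00000000e+00,  0.00000000e+00,
         1.00000000e+00]])}
```

View pics/scene0.png

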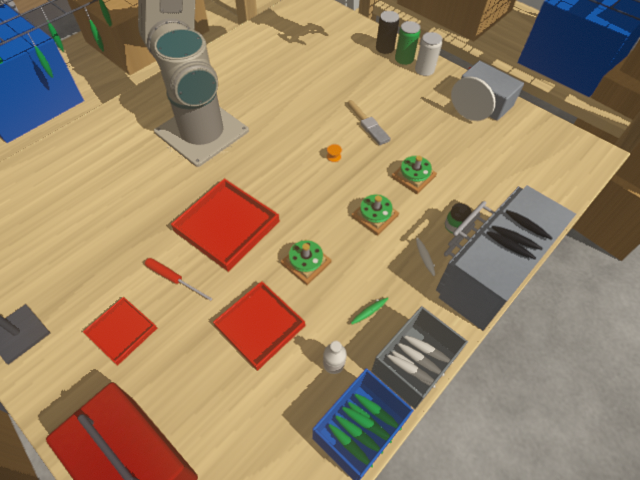

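View pics/side0.png

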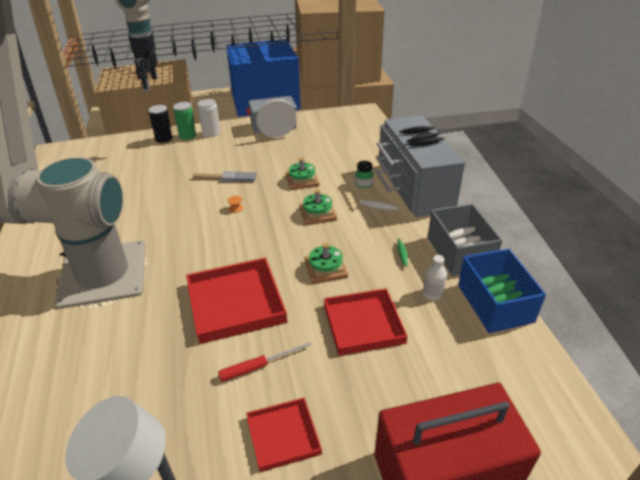

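View pics/wrist0.png

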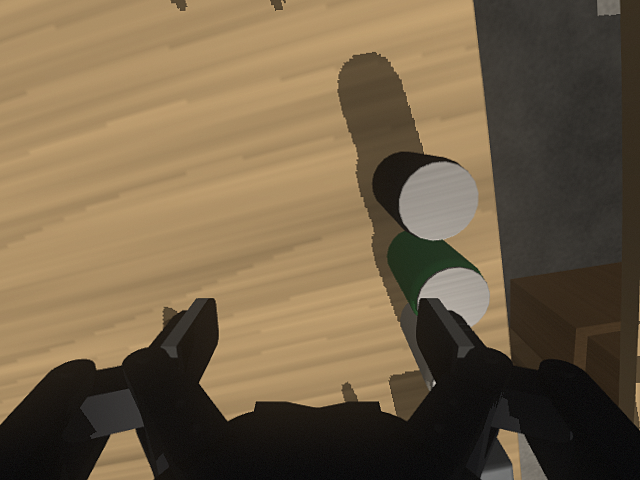

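The scene view shows the three units at about (306,258), (377,212) and (416,171), with red trays at (226,222), (259,324) and (120,330). Side shows the same units at (325,260), (317,206) and (302,174). Next I measure these.

```bash
cat > h.py <<'E'
import numpy as np, cv2
from scipy.spatial.transform import Rotation as R
def cam(d,st=None):
    f=240/np.tan(np.radians(d["vertical_fov"]/2)); K=np.array([[f,0,d["cx"]],[0,f,d["cy"]],[0,0,1]])
    if "rvec" in d:
        Rm=cv2.Rodrigues(d["rvec"])[0]; t=d["tvec"]; return K,d["distortion"],Rm.T,-Rm.T@t
    T=d["hand_eye"]; Rt=R.from_rotvec(st["orientation"]).as_matrix()
    return K,d["distortion"],Rt@T[:3,:3],Rt@T[:3,3]+st["tool_pos"]
def ray(c,px,z):
    K,D,Rm,o=c
    u=cv2.undistortPoints(np.array(px,float).reshape(-1,1,2),K,D).reshape(-1,2)
    v=np.c_[u,np.ones(len(u))]@Rm.T
    return o+v*((z-o[2])/v[:,2])[:,None]
def blobs(m,amin):
    cs,_=cv2.findContours(m.astype(np.uint8),cv2.RETR_EXTERNAL,cv2.CHAIN_APPROX_NONE)
    return [c for c in cs if cv2.contourArea(c)>amin]
E
python3 - <<'E'
from rig import bot, viewer
from h import *
for n in ["scene","side"]:
    d=viewer.read_camera(n); c=cam(d); hsv=cv2.cvtColor(d["color"],cv2.COLOR_RGB2HSV); h,s,v=cv2.split(hsv)
    print(n,"cam at",c[3].round())
    g=(h>45)&(h<80)&(s>120)&(v>40)
    for b in blobs(g,60):
        # top face: hull of green at z=44 (sides of the wheel bias)
        P=ray(c,cv2.convexHull(b).reshape(-1,2),44)[:,:2].astype(np.float32); (x,y),r=cv2.minEnclosingCircle(P)
        print(" green",b.reshape(-1,2).mean(0).round(),"xy",round(x),round(y),"r",round(r,1),"ell",np.round(cv2.fitEllipse(P)[0:2],1).tolist() if len(P)>5 else '')
    rd=((h<8)|(h>172))&(s>150)&(v>60)
    for b in blobs(rd,1000):
        P=ray(c,cv2.convexHull(b).reshape(-1,2),26)[:,:2].astype(np.float32)
        print(" red",b.reshape(-1,2).mean(0).round(),[np.round(q,2).tolist() if not np.isscalar(q) else round(q,1) for q in cv2.minAreaRect(P)])
    br=(h>8)&(h<18)&(s>140)
    cv2.imwrite(f"pics/br_{n}.png",br.astype(np.uint8)*255)
    # stud tip
    
d=viewer.read_camera("scene")["color"]
cv2.imwrite("pics/sc_zoom.png",cv2.resize(d[140:300,260:460,::-1],None,fx=4,fy=3.75,interpolation=cv2.INTER_CUBIC)[:600,:800])
E
```

```text
scene cam at [ 974. -561. 1052.]
 green [340. 435.] xy 881 -380 r 26.9 ell [[889.5, -375.6], [17.4, 67.7]]
 green [358. 433.] xy 903 -349 r 49.8 ell [[903.2, -349.8], [19.2, 97.7]]
 green [365. 420.] xy 902 -324 r 51.7 ell [[896.4, -321.1], [27.3, 115.3]]
 green [376. 410.] xy 903 -292 r 50.2 ell [[904.1, -290.5], [20.3, 99.3]]
 green [370. 310.] xy 755 -130 r 52.2 ell [[755.9, -130.2], [17.6, 103.5]]
 green [305. 256.] xy 551 -124 r 44.4 ell [[549.9, -124.6], [82.1, 88.4]]
 green [376. 207.] xy 583 106 r 44.7 ell [[583.7, 106.7], [81.7, 88.7]]
 green [416. 168.] xy 577 288 r 45.0 ell [[577.4, 288.6], [82.2, 90.2]]
 green [43. 61.] xy -567 -171 r 88.1 ell [[-565.3, -172.6], [16.5, 168.5]]
 green [405.  47.] xy 241 711 r 91.5 ell [[211.7, 737.7], [66.2, 257.3]]
 green [55. 36.] xy -653 -76 r 83.4 ell [[-656.9, -75.3], [18.7, 167.2]]
 green [95. 33.] xy -577 23 r 81.9 ell [[-575.0, 25.7], [17.7, 174.7]]
 green [105.  12.] xy -656 119 r 78.1 ell [[-656.6, 118.6], [17.5, 159.2]]
 red [117. 445.] [[594.55, -693.27], [276.08, 158.05], 0.5]
 red [120. 330.] [[372.23, -541.28], [122.01, 110.
[... 213 characters left out ...]
.1, -324.5], [85.0, 88.9]]
 green [325. 258.] xy 544 -127 r 42.3 ell [[543.2, -126.8], [75.7, 86.6]]
 green [402. 252.] xy 730 -152 r 39.9 ell [[731.1, -153.0], [14.9, 81.7]]
 green [317. 204.] xy 578 103 r 42.2 ell [[576.6, 103.6], [74.8, 86.5]]
 green [364. 174.] xy 750 219 r 24.7 ell [[749.6, 221.5], [44.1, 52.7]]
 green [301. 171.] xy 570 285 r 42.4 ell [[569.8, 285.2], [74.1, 86.7]]
 green [185. 123.] xy 229 718 r 121.2 ell [[228.7, 745.5], [64.9, 323.5]]
 red [282. 434.] [[361.6, -548.47], [111.76, 119.06], 3.7]
 red [454. 440.] [[647.2, -642.43], [281.03, 190.09], 0.1]
 red [364. 322.] [[581.2, -324.34], [165.32, 153.3], 88.2]
 red [234. 300.] [[315.41, -187.01], [197.6, 223.56], 4.7]
```

View pics/sc_zoom.png

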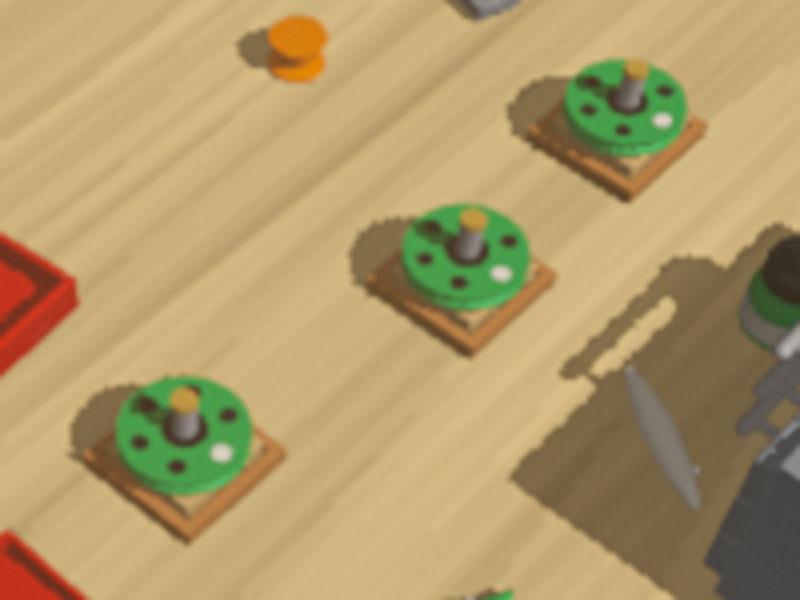

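Run:
```python
from rig import bot, viewer
from h import *
prior=[(547,-126),(580,105),(573,287)]
res={}
for n in ["scene","side"]:
    d=viewer.read_camera(n); c=cam(d); h,s,v=cv2.split(cv2.cvtColor(d["color"],cv2.COLOR_RGB2HSV))
    w=(s<60)&(v>150)
    br=(h>12)&(h<28)&(s>120)
    K,D,Rm,o=c; rv=cv2.Rodrigues(Rm.T)[0]; tv=-Rm.T@o
    for i,(x,y) in enumerate(prior):
        px=cv2.projectPoints(np.array([[x,y,80.]]),rv,tv,K,D)[0].reshape(2)
        m=np.zeros(br.shape,bool); a,b=px.round().astype(int); m[b-8:b+9,a-8:a+9]=1
        bl=blobs(br&m,3)
        for q in bl:
            P=q.reshape(-1,2); print(n,i+1,"pred",px.round(1),"brass",P.min(0),P.max(0),cv2.contourArea(q), ray(c,[P.mean(0)],78).round(1))
        px=cv2.projectPoints(np.array([[x,y,44.]]),rv,tv,K,D)[0].reshape(2); a,b=px.round().astype(int)
        m[:]=0; m[b-22:b+23,a-22:a+23]=1
        for q in blobs(w&m,3):
            P=q.reshape(-1,2); p=ray(c,[P.mean(0)],44)[0]; print("   white",P.mean(0).round(1),p.round(1),"r",np.hypot(p[0]-x,p[1]-y).round(1),"ang",np.degrees(np.arctan2(p[1]-y,p[0]-x)).round())
for n,b in (("side",(280,150,90,140)),):
    d=viewer.read_camera(n)["color"]; x,y,w,hh=b
    cv2.imwrite("pics/sd_zoom.png",cv2.resize(d[y:y+hh,x:x+w,::-1],None,fx=4.2,fy=4.2,interpolation=cv2.INTER_CUBIC))
```

```text
scene 1 pred [304.1 247.3] brass [303 243] [309 249] 28.5 [[ 546.9 -120.2   78. ]]
   white [314.8 260.4] [ 576.1 -119.1   44. ] r 29.9 ang 13.0
scene 2 pred [376.1 198.8] brass [375 196] [381 201] 21.5 [[581.4 110.7  78. ]]
   white [384.8 212.4] [609.8 110.7  44. ] r 30.3 ang 11.0
scene 3 pred [416.7 158.5] brass [416 155] [421 160] 20.5 [[574.5 294.6  78. ]]
   white [425.2 171.7] [604.1 295.2  44. ] r 32.2 ang 15.0
side 1 pred [326.5 246.1] brass [323 244] [327 247] 9.0 [[ 545.8 -119.9   78. ]]
   white [336.9 253. ] [ 575.6 -115.6   44. ] r 30.4 ang 20.0
side 2 pred [317.8 192. ] brass [316 190] [318 192] 3.5 [[579.9 112.3  78. ]]
side 2 pred [317.8 192. ] brass [310 184] [317 186] 7.0 [[576.9 146.4  78. ]]
   white [327.5 199.5] [609.5 114.3  44. ] r 31.0 ang 18.0
   white [310.7 166.9] [602.8 299.5  44. ] r 32.3 ang 23.0
```

Request:
{"fn": "jog_arm", "kwargs": {"steps": [[[4, -3, 0], [0, 0, 0], -1], [[9, -7, 0], [0, 0, 0], -1], [[14, -11, 0], [0, 0, 0], -1], [[19, -15, 0], [0, 0, 0], -1], [[24, -19, 0], [0, 0, 0], -1], [[29, -24, 0], [0, 0, 0], -1], [[33, -29, 0], [0, 0, 0], -1], [[34, -32, 0], [0, 0, 0], -1]], "newtons": 60}}

```text
time_s: 1.45
tool_pos: [496.0, 283.8, 231.4]
orientation: [0.392, 3.116, 0.0]
ft_force: [-0.3, -0.0, -0.3]
opening: 0.001
```

```bash
cat > w.py <<'E'
from rig import bot, viewer
from h import *
import sys
st=bot.read_state(); d=viewer.read_camera("wrist"); c=cam(d,st)
cv2.imwrite(sys.argv[1],d["color"][:,:,::-1])
print(st["tool_pos"].round(2),st["orientation"].round(3),st["ft_force"].round(2),st["ft_torque"].round(3),st["joint_pos"].round(2))
h,s,v=cv2.split(cv2.cvtColor(d["color"],cv2.COLOR_RGB2HSV))
g=(h>45)&(h<80)&(s>110)&(v>40)
for b in blobs(g,1500):
    P=ray(c,cv2.convexHull(b).reshape(-1,2),44)[:,:2].astype(np.float32); (x,y),r=cv2.minEnclosingCircle(P)
    print("green px",b.reshape(-1,2).mean(0).round(),"enc",round(x,1),round(y,1),"r",round(r,1),"ell",np.round(cv2.fitEllipse(P)[0:2],1).tolist())
    m=np.zeros(g.shape,np.uint8); cv2.fillPoly(m,[cv2.convexHull(b)],1)
    for q in blobs((m>0)&(s<50)&(v>150),20):
        p=ray(c,[q.reshape(-1,2).mean(0)],44)[0]; print("  white",p.round(1),"r",np.hypot(p[0]-x,p[1]-y).round(1),"ang",np.degrees(np.arctan2(p[1]-y,p[0]-x)).round(1),"A",cv2.contourArea(q))
    for q in blobs((m>0)&(h>12)&(h<30)&(s>90),20):
        p=ray(c,[q.reshape(-1,2).mean(0)],80)[0]; print("  brass@80",p.round(1),"A",cv2.contourArea(q))
E
python3 w.py pics/w1.png
```

```text
[495.99 283.79 231.38] [0.392 3.116 0.   ] [-0.3  -0.03 -0.33] [-0.006 -0.024  0.072] [ 0.41  0.18 -0.15  1.24 -0.    0.66]
green px [186. 324.] enc 579.8 115.0 r 44.1 ell [[578.9, 114.2], [81.6, 88.2]]
  white [610.4 109.6  44. ] r 31.2 ang -10.0 A 47.0
  brass@80 [580.4 112.3  80. ] A 209.5
  brass@80 [556.  129.6  80. ] A 36.5
green px [349. 277.] enc 573.4 294.7 r 43.4 ell [[573.4, 294.1], [78.4, 86.7]]
  white [606.6 296.8  44. ] r 33.2 ang 3.8 A 30.5
  brass@80 [573.3 295.9  80. ] A 149.5
  brass@80 [549.8 294.   80. ] A 29.5
  brass@80 [533.3 293.9  80. ] A 23.0
```

View pics/w1.png

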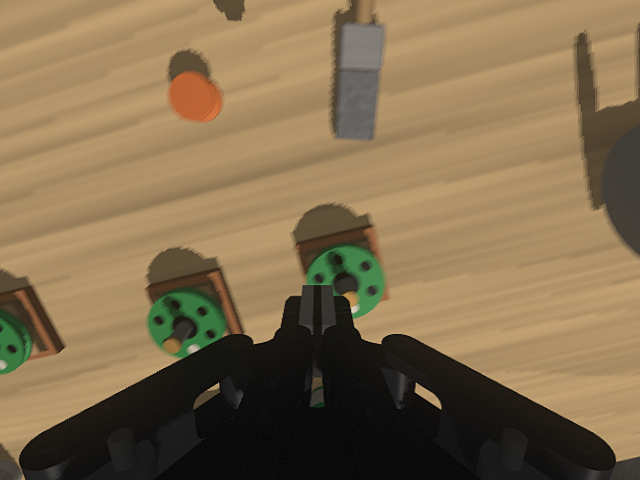

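The wrist view shows wheel 3 at (346,282) and wheel 2 at (186,324). The fingers are closed at (318,295). All views put the units at about (546,-120), (580,112) and (573.5,295). I start with wheel 3, pressing on the base-side rim.

Request:
{"fn": "jog_arm", "kwargs": {"steps": [[[4.8, 1.9, -4], [0, 0, 0], -1], [[4.8, 1.9, -9], [0, 0, 0], -1], [[4.8, 1.9, -14], [0, 0, 0], -1], [[4.8, 1.9, -17], [0, 0, 0], -1], [[4.8, 1.9, -17.6], [0, 0, 0], -1], [[4.8, 1.9, -17.6], [0, 0, 0], -1], [[4.8, 1.9, -17.6], [0, 0, 0], -1]]}}

```text
time_s: 2.38
tool_pos: [547.1, 299.3, 57.4]
orientation: [0.397, 3.11, -0.003]
ft_force: [-0.3, -0.2, -0.3]
opening: -0.002
```

```bash
python3 w.py pics/w2.png
```

```text
[547.09 299.33  57.42] [ 3.97e-01  3.11e+00 -3.00e-03] [-0.34 -0.19 -0.26] [-0.08   0.014  0.026] [ 0.4   0.41 -0.23  0.92 -0.    0.65]
green px [ 43. 381.] enc 567.2 135.6 r 34.4 ell [[565.7, 133.4], [61.6, 71.0]]
green px [320. 300.] enc 569.6 297.9 r 41.4 ell [[561.9, 299.0], [65.1, 79.4]]
```

View pics/w2.png

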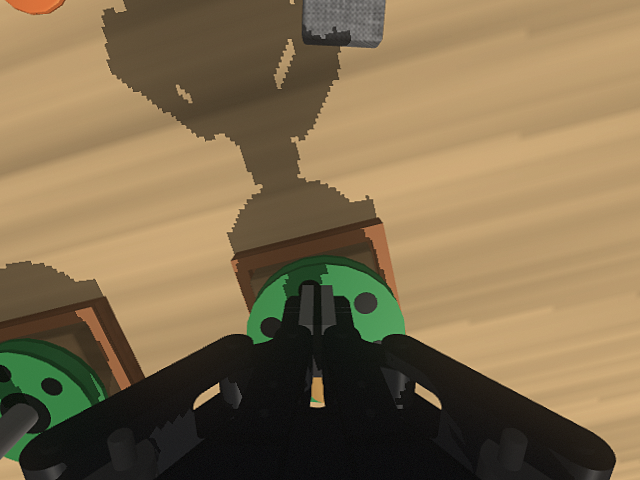

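Request:
{"fn": "jog_arm", "kwargs": {"steps": [[[-0.3, 0.3, -0.4], [0, 0, 0], -1], [[-0.3, 0.3, -0.4], [0, 0, 0], -1], [[-0.3, 0.3, -0.4], [0, 0, 0], -1]]}}

```text
time_s: 2.8
tool_pos: [544.0, 302.4, 53.6]
orientation: [0.397, 3.11, -0.003]
ft_force: [0.1, -0.4, -1.1]
opening: 0.002
```

Request:
{"fn": "jog_arm", "kwargs": {"steps": [[[0, 0, -0.4], [0, 0, 0], -1], [[0, 0, -0.4], [0, 0, 0], -1], [[0, 0, -0.4], [0, 0, 0], -1]]}}

```text
time_s: 3.18
tool_pos: [543.9, 302.3, 49.4]
orientation: [0.397, 3.11, -0.003]
ft_force: [0.2, 0.4, -0.7]
opening: 0.0
```

Request:
{"fn": "jog_arm", "kwargs": {"steps": [[[0, 0, -0.2], [0, 0, 0], -1], [[0, 0, -0.35], [0, 0, 0], -1], [[0, 0, -0.35], [0, 0, 0], -1]]}}

```text
time_s: 3.55
tool_pos: [543.8, 302.2, 45.7]
orientation: [0.397, 3.111, -0.004]
ft_force: [0.3, -0.4, 0.8]
opening: 0.002
```

Request:
{"fn": "jog_arm", "kwargs": {"steps": [[[0, 0, -0.05], [0, 0, 0], -1], [[0, 0, -0.1], [0, 0, 0], -1], [[0, 0, -0.1], [0, 0, 0], -1]]}}

```text
time_s: 3.92
tool_pos: [543.7, 302.2, 44.7]
orientation: [0.397, 3.111, -0.004]
ft_force: [-0.1, -0.9, 0.5]
opening: 0.002
```

Request:
{"fn": "jog_arm", "kwargs": {"steps": [[[0, 0, -0.03], [0, 0, 0], -1], [[0, 0, -0.06], [0, 0, 0], -1], [[0, 0, -0.06], [0, 0, 0], -1]]}}

```text
time_s: 4.3
tool_pos: [543.7, 302.2, 44.1]
orientation: [0.397, 3.111, -0.004]
ft_force: [0.2, 0.8, -0.4]
opening: 0.002
```

Request:
{"fn": "jog_arm", "kwargs": {"steps": [[[0, 0, -0.03], [0, 0, 0], -1], [[0, 0, -0.05], [0, 0, 0], -1], [[0, 0, -0.05], [0, 0, 0], -1]]}}

```text
time_s: 4.68
tool_pos: [543.7, 302.3, 43.7]
orientation: [0.397, 3.111, -0.003]
ft_force: [-1.0, -0.3, 1.6]
opening: 0.005
```

Request:
{"fn": "jog_arm", "kwargs": {"steps": [[[0, 0, -0.03], [0, 0, 0], -1], [[0, 0, -0.05], [0, 0, 0], -1], [[0, 0, -0.05], [0, 0, 0], -1]]}}

```text
time_s: 5.05
tool_pos: [543.8, 302.4, 43.5]
orientation: [0.397, 3.111, -0.003]
ft_force: [-1.9, 0.1, 3.7]
opening: 0.002
```

```bash
python3 w.py pics/w3.png
```

```text
[543.77 302.35  43.5 ] [ 3.970e-01  3.111e+00 -3.000e-03] [-1.91  0.12  3.73] [-0.058  0.344  0.021] [ 0.41  0.42 -0.25  0.9  -0.    0.66]
green px [ 33. 397.] enc 562.5 143.3 r 28.3 ell [[564.8, 143.3], [49.0, 61.2]]
green px [325. 306.] enc 559.6 300.6 r 38.2 ell [[554.6, 300.9], [52.5, 71.4]]
```

Request:
{"fn": "jog_arm", "kwargs": {"steps": [[[0, 0, -0.05], [0, 0, 0], -1], [[0, 0, -0.09], [0, 0, 0], -1], [[0, 0, -0.12], [0, 0, 0], -1], [[0, 0, -0.12], [0, 0, 0], -1]]}}

```text
time_s: 5.6
tool_pos: [543.8, 302.5, 43.0]
orientation: [0.397, 3.111, -0.003]
ft_force: [-2.5, -0.6, 6.5]
opening: 0.003
```

```bash
cat > circ.py <<'E'
import sys
from rig import bot
from h import *
cx,cy,step,n,s=map(float,sys.argv[1:6])
st=bot.read_state(); p=st["tool_pos"]; r=p[:2]-[cx,cy]; a=np.arctan2(r[1],r[0])
f=st["ft_force"]; t=np.array([-np.sin(a),np.cos(a)]); u=np.array([np.cos(a),np.sin(a)])
print("r",np.hypot(*r).round(2),"ang",np.degrees(a).round(1),"z",p[2].round(2),"Ftan",(f[:2]@t).round(2),"Frad",(f[:2]@u).round(2),"Fz",f[2].round(2),"q",st["joint_pos"].round(2))
M=R.from_rotvec(st["orientation"]).as_matrix(); print("toolx yaw",np.degrees(np.arctan2(M[1,0],M[0,0])).round(1),"tilt",np.degrees(np.arccos(-M[2,2])).round(2))
for i in range(1,int(n)+1):
    b=a+np.radians(step*i); q=np.array([cx,cy])+30*np.array([np.cos(b),np.sin(b)])-p[:2]
    print([(q/10).round(2).tolist()+[round(-s/10,2)],[0,0,np.radians(step*i).round(2)]])
E
python3 circ.py 573.5 295 8 4 1.3
```

```text
r 30.66 ang 165.9 z 43.03 Ftan 1.16 Frad 2.34 Fz 6.46 q [ 0.41  0.42 -0.25  0.9  -0.    0.66]
toolx yaw 165.4 tilt 0.34
[[-0.01, -0.43, -0.13], [0, 0, np.float64(0.14)]]
[[-0.02, -0.85, -0.13], [0, 0, np.float64(0.28)]]
[[0.02, -1.26, -0.13], [0, 0, np.float64(0.42)]]
[[0.12, -1.67, -0.13], [0, 0, np.float64(0.56)]]
```

Request:
{"fn": "jog_arm", "kwargs": {"steps": [[[0, -0.43, -0.12], [0, 0, 0.14], -1], [[-0.02, -0.85, -0.13], [0, 0, 0.28], -1], [[0.02, -1.26, -0.13], [0, 0, 0.42], -1], [[0.12, -1.67, -0.13], [0, 0, 0.56], -1]]}}

```text
time_s: 6.1
tool_pos: [545.4, 285.5, 42.8]
orientation: [-0.485, 3.097, -0.001]
ft_force: [-2.4, -1.5, 9.3]
opening: 0.003
```

```bash
python3 circ.py 573.5 295 8 4 1.2
```

```text
r 29.68 ang -161.3 z 42.84 Ftan 0.67 Frad 2.76 Fz 9.31 q [ 0.38  0.41 -0.27  0.89 -0.    0.07]
toolx yaw -162.2 tilt 0.4
[[0.13, -0.4, -0.12], [0, 0, np.float64(0.14)]]
[[0.35, -0.76, -0.12], [0, 0, np.float64(0.28)]]
[[0.61, -1.08, -0.12], [0, 0, np.float64(0.42)]]
[[0.91, -1.37, -0.12], [0, 0, np.float64(0.56)]]
```

Request:
{"fn": "jog_arm", "kwargs": {"steps": [[[0.13, -0.4, -0.1], [0, 0, 0.14], -1], [[0.35, -0.76, -0.11], [0, 0, 0.28], -1], [[0.61, -1.08, -0.11], [0, 0, 0.42], -1], [[0.91, -1.37, -0.11], [0, 0, 0.56], -1]]}}

```text
time_s: 6.6
tool_pos: [555.9, 271.2, 43.0]
orientation: [-1.326, 2.838, -0.002]
ft_force: [-1.1, -3.2, 6.9]
opening: 0.002
```

```bash
python3 circ.py 573.5 295 8 4 1.1
```

```text
r 29.55 ang -126.5 z 43.0 Ftan 1.06 Frad 3.2 Fz 6.94 q [ 0.35  0.41 -0.26  0.89 -0.   -0.52]
toolx yaw -129.9 tilt 0.53
[[0.33, -0.26, -0.11], [0, 0, np.float64(0.14)]]
[[0.71, -0.43, -0.11], [0, 0, np.float64(0.28)]]
[[1.11, -0.55, -0.11], [0, 0, np.float64(0.42)]]
[[1.52, -0.62, -0.11], [0, 0, np.float64(0.56)]]
```

```bash
cat > dot.py <<'E'
from rig import viewer
from h import *
import sys
P0=[(546.5,-120),(580.5,112),(573.7,295)]
for n in ["scene","side"]:
    d=viewer.read_camera(n); c=cam(d); h,s,v=cv2.split(cv2.cvtColor(d["color"],cv2.COLOR_RGB2HSV))
    K,D,Rm,o=c; rv=cv2.Rodrigues(Rm.T)[0]; tv=-Rm.T@o
    for i,(x,y) in enumerate(P0):
        px=cv2.projectPoints(np.array([[x,y,44.]]),rv,tv,K,D)[0].reshape(2); a,b=px.round().astype(int)
        m=np.zeros(s.shape,bool); m[b-22:b+23,a-22:a+23]=1
        for q in blobs((s<60)&(v>150)&m,3):
            p=ray(c,[q.reshape(-1,2).mean(0)],44)[0]; r=np.hypot(p[0]-x,p[1]-y)
            if r<45: print(n,i+1,p.round(1),"r",r.round(1),"ang",np.degrees(np.arctan2(p[1]-y,p[0]-x)).round())
    k=int(sys.argv[1])-1; px=cv2.projectPoints(np.array([[*P0[k],44.]]),rv,tv,K,D)[0].reshape(2).round().astype(int)
    cv2.imwrite(f"pics/{sys.argv[2]}_{n}.png",cv2.resize(d["color"][px[1]-50:px[1]+40,px[0]-50:px[0]+50,::-1],None,fx=6,fy=6,interpolation=cv2.INTER_CUBIC))
E
python3 dot.py 3 t1
```

```text
scene 1 [ 576. -119.   44.] r 29.5 ang 2.0
scene 2 [609.8 110.7  44. ] r 29.3 ang -3.0
scene 3 [587.8 319.8  44. ] r 28.5 ang 60.0
scene 3 [548.7 326.3  44. ] r 40.0 ang 129.0
side 1 [ 575.6 -115.6   44. ] r 29.5 ang 9.0
side 2 [609.5 114.3  44. ] r 29.1 ang 5.0
```

View pics/t1_scene.png

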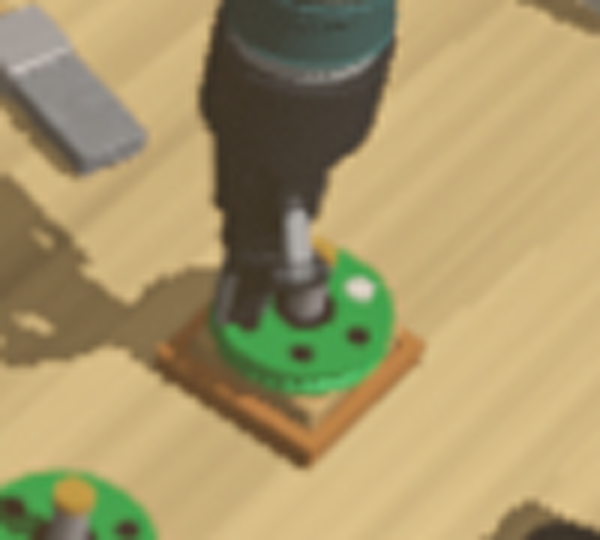

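View pics/t1_side.png

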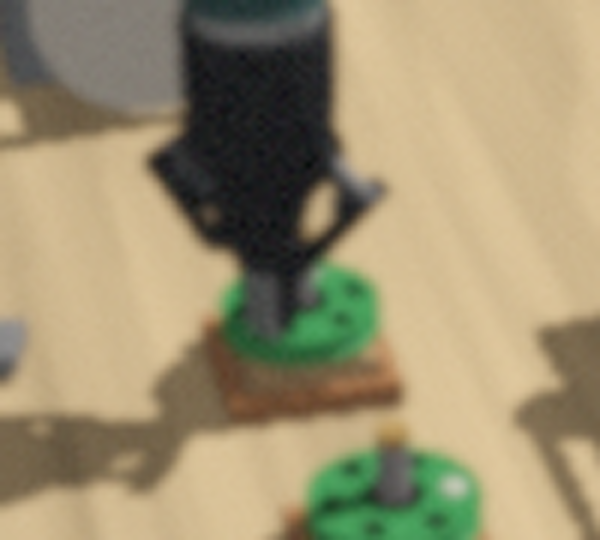

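The zoom shows wheel 3's white dot turned to about 60°, following the finger with no slip.

Request:
{"fn": "jog_arm", "kwargs": {"steps": [[[0.33, -0.26, -0.1], [0, 0, 0.14], -1], [[0.71, -0.43, -0.12], [0, 0, 0.28], -1], [[1.11, -0.55, -0.12], [0, 0, 0.42], -1], [[1.52, -0.62, -0.12], [0, 0, 0.56], -1]]}}

```text
time_s: 7.2
tool_pos: [572.9, 264.8, 43.0]
orientation: [-2.059, 2.358, -0.001]
ft_force: [-1.0, -1.1, 6.6]
opening: -0.0
```

```bash
python3 circ.py 573.5 295 8 4 1.1
```

```text
r 30.22 ang -91.1 z 43.05 Ftan -0.97 Frad 1.14 Fz 6.6 q [ 0.33  0.43 -0.23  0.89  0.   -1.11]
toolx yaw -97.7 tilt 0.63
[[0.42, 0.04, -0.11], [0, 0, np.float64(0.14)]]
[[0.83, 0.12, -0.11], [0, 0, np.float64(0.28)]]
[[1.23, 0.26, -0.11], [0, 0, np.float64(0.42)]]
[[1.6, 0.45, -0.11], [0, 0, np.float64(0.56)]]
```

Request:
{"fn": "jog_arm", "kwargs": {"steps": [[[0.42, 0.04, -0.11], [0, 0, 0.14], -1], [[0.83, 0.12, -0.12], [0, 0, 0.28], -1], [[1.23, 0.26, -0.12], [0, 0, 0.42], -1]]}}

```text
time_s: 7.58
tool_pos: [587.2, 267.0, 43.1]
orientation: [-2.508, 1.871, -0.003]
ft_force: [-0.4, -2.3, 6.7]
opening: -0.002
```

```bash
python3 circ.py 573.5 295 8 1 1.1; python3 dot.py 3 t2
```

```text
r 31.11 ang -64.0 z 43.1 Ftan -1.38 Frad 1.91 Fz 6.74 q [ 0.32  0.45 -0.2   0.91  0.01 -1.54]
toolx yaw -73.4 tilt 0.72
[[0.31, 0.31, -0.11], [0, 0, np.float64(0.14)]]
scene 1 [ 576. -119.   44.] r 29.5 ang 2.0
scene 2 [609.8 110.7  44. ] r 29.3 ang -3.0
side 1 [ 575.6 -115.6   44. ] r 29.5 ang 9.0
side 2 [609.5 114.3  44. ] r 29.1 ang 5.0
side 3 [557.1 322.4  44. ] r 32.0 ang 121.0
```

Request:
{"fn": "jog_arm", "kwargs": {"steps": [[[0, 0, 5], [0, 0, 0], -1], [[0, -1, 9], [0, 0, 0], -1], [[0, -6, 9], [0, 0, 0], -1], [[0.1, -12, 9], [0, 0, 0], -1], [[0.2, -17, 9], [0, 0, 0], -1], [[0.2, -18.3, 8], [0, 0, 0], -1], [[0.2, -18.3, 8], [0, 0, 0], -1], [[0.2, -18.3, 8], [0, 0, 0], -1]]}}

```text
time_s: 8.68
tool_pos: [589.3, 85.4, 122.7]
orientation: [-2.506, 1.872, -0.002]
ft_force: [-0.1, -0.0, 0.7]
opening: 0.001
```

```bash
python3 w.py pics/w4.png; python3 circ.py 580.4 112.3 8 1 1.1; python3 dot.py 3 t3
```

```text
[589.35  85.37 122.69] [-2.506e+00  1.872e+00 -2.000e-03] [-0.07 -0.03  0.74] [-0.02   0.035 -0.018] [ 0.03  0.3  -0.24  1.03  0.01 -1.83]
green px [ 74. 349.] enc 749.0 224.6 r 29.3 ell [[750.1, 226.9], [53.8, 64.3]]
  brass@80 [721.9 204.8  80. ] A 27.0
green px [321. 278.] enc 581.5 111.4 r 43.1 ell [[581.3, 112.3], [82.7, 87.5]]
  white [610.1 112.8  44. ] r 28.7 ang 2.9 A 190.0
r 28.25 ang -71.1 z 122.98 Ftan -0.3 Frad 0.42 Fz -0.55 q [ 0.03  0.3  -0.24  1.03  0.01 -1.83]
toolx yaw -73.5 tilt 0.77
[[0.44, -0.0, -0.11], [0, 0, np.float64(0.14)]]
scene 1 [ 576. -119.   44.] r 29.5 ang 2.0
scene 2 [609.8 110.7  44. ] r 29.3 ang -3.0
side 1 [ 575.6 -115.6   44. ] r 29.5 ang 9.0
side 2 [609.5 114.3  44. ] r 29.1 ang 5.0
side 3 [564.1 326.1  44. ] r 32.5 ang 107.0
```

View pics/w4.png

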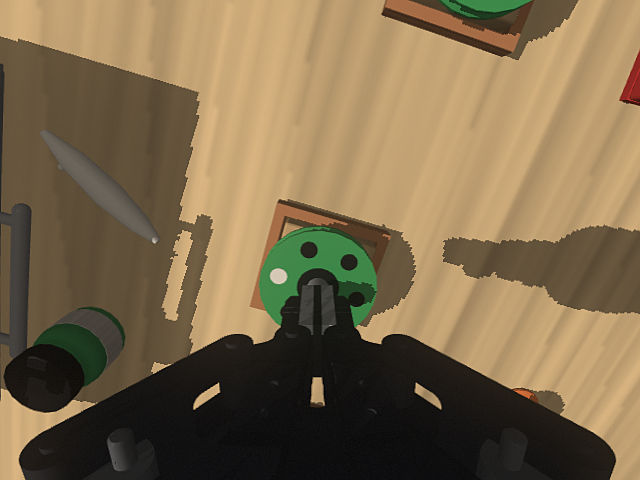

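Wheel 2 is centred at (321,278) in the wrist view, white dot at about +3°. I descend onto its −y side and will turn it clockwise.

Request:
{"fn": "jog_arm", "kwargs": {"steps": [[[0.02, -0.2, -4], [0, 0, 0], -1], [[0.02, -0.2, -7], [0, 0, 0], -1], [[0.02, -0.2, -7.65], [0, 0, 0], -1], [[0.02, -0.2, -7.65], [0, 0, 0], -1], [[0.02, -0.2, -7.65], [0, 0, 0], -1]]}}

```text
time_s: 9.45
tool_pos: [591.4, 83.8, 48.4]
orientation: [-2.506, 1.87, -0.007]
ft_force: [1.2, 1.0, 0.6]
opening: 0.001
```

Request:
{"fn": "jog_arm", "kwargs": {"steps": [[[-0.1, 0, -0.2], [0, 0, 0], -1], [[-0.1, 0, -0.42], [0, 0, 0], -1], [[-0.1, 0, -0.44], [0, 0, 0], -1], [[-0.1, 0, -0.44], [0, 0, 0], -1]]}}

```text
time_s: 9.95
tool_pos: [590.4, 83.8, 44.0]
orientation: [-2.506, 1.87, -0.007]
ft_force: [-0.9, -0.0, -0.3]
opening: 0.001
```

Request:
{"fn": "jog_arm", "kwargs": {"steps": [[[0, 0, -0.04], [0, 0, 0], -1], [[0, 0, -0.08], [0, 0, 0], -1], [[0, 0, -0.08], [0, 0, 0], -1]]}}

```text
time_s: 10.32
tool_pos: [590.5, 83.7, 43.5]
orientation: [-2.506, 1.87, -0.007]
ft_force: [-1.3, -0.3, 4.2]
opening: 0.001
```

Request:
{"fn": "jog_arm", "kwargs": {"steps": [[[0, 0, -0.06], [0, 0, 0], -1], [[0, 0, -0.11], [0, 0, 0], -1], [[0, 0, -0.13], [0, 0, 0], -1], [[0, 0, -0.13], [0, 0, 0], -1]]}}

```text
time_s: 10.82
tool_pos: [590.6, 83.7, 43.0]
orientation: [-2.505, 1.87, -0.008]
ft_force: [-2.0, 0.1, 7.4]
opening: 0.0
```

```bash
python3 circ.py 580.9 112.2 -8 4 1.1
```

```text
r 30.11 ang -71.2 z 43.0 Ftan -1.91 Frad -0.75 Fz 7.39 q [ 0.03  0.38 -0.32  0.86  0.01 -1.83]
toolx yaw -73.5 tilt 0.92
[[-0.41, -0.1, -0.11], [0, 0, np.float64(-0.14)]]
[[-0.82, -0.15, -0.11], [0, 0, np.float64(-0.28)]]
[[-1.24, -0.14, -0.11], [0, 0, np.float64(-0.42)]]
[[-1.66, -0.07, -0.11], [0, 0, np.float64(-0.56)]]
```

Request:
{"fn": "jog_arm", "kwargs": {"steps": [[[-0.41, -0.1, -0.1], [0, 0, -0.14], -1], [[-0.82, -0.15, -0.12], [0, 0, -0.28], -1], [[-1.24, -0.14, -0.12], [0, 0, -0.42], -1], [[-1.66, -0.07, -0.12], [0, 0, -0.56], -1]]}}

```text
time_s: 11.32
tool_pos: [576.8, 82.4, 43.3]
orientation: [-1.884, 2.493, -0.021]
ft_force: [1.3, -2.0, 5.2]
opening: -0.001
```

```bash
python3 circ.py 580.9 112.2 -8 4 1.2
```

```text
r 30.08 ang -97.8 z 43.32 Ftan 1.54 Frad 1.83 Fz 5.22 q [ 0.03  0.35 -0.36  0.84 -0.   -1.26]
toolx yaw -105.8 tilt 1.24
[[-0.41, 0.09, -0.12], [0, 0, np.float64(-0.14)]]
[[-0.8, 0.24, -0.12], [0, 0, np.float64(-0.28)]]
[[-1.17, 0.43, -0.12], [0, 0, np.float64(-0.42)]]
[[-1.51, 0.68, -0.12], [0, 0, np.float64(-0.56)]]
```

Request:
{"fn": "jog_arm", "kwargs": {"steps": [[[0, 0, -0.09], [0, 0, 0], -1], [[0, 0, -0.14], [0, 0, 0], -1], [[0, 0, -0.15], [0, 0, 0], -1]]}}

```text
time_s: 11.7
tool_pos: [577.1, 82.2, 42.8]
orientation: [-1.884, 2.493, -0.022]
ft_force: [-2.7, -0.8, 8.4]
opening: 0.004
```

```bash
python3 circ.py 580.9 112.2 -8 4 1.2; python3 dot.py 2 u1
```

```text
r 30.2 ang -97.2 z 42.82 Ftan -2.59 Frad 1.16 Fz 8.44 q [ 0.03  0.35 -0.36  0.84 -0.   -1.26]
toolx yaw -105.8 tilt 1.28
[[-0.41, 0.1, -0.12], [0, 0, np.float64(-0.14)]]
[[-0.8, 0.24, -0.12], [0, 0, np.float64(-0.28)]]
[[-1.18, 0.43, -0.12], [0, 0, np.float64(-0.42)]]
[[-1.52, 0.67, -0.12], [0, 0, np.float64(-0.56)]]
scene 1 [ 576. -119.   44.] r 29.5 ang 2.0
scene 2 [607.6  99.3  44. ] r 29.9 ang -25.0
scene 2 [583.7 135.3  44. ] r 23.6 ang 82.0
side 1 [ 575.6 -115.6   44. ] r 29.5 ang 9.0
side 2 [606.3 102.5  44. ] r 27.5 ang -20.0
side 3 [564.3 326.8  44. ] r 33.1 ang 107.0
```

Request:
{"fn": "jog_arm", "kwargs": {"steps": [[[-0.41, 0.1, -0.11], [0, 0, -0.14], -1], [[-0.8, 0.24, -0.12], [0, 0, -0.28], -1], [[-1.18, 0.43, -0.13], [0, 0, -0.42], -1], [[-1.52, 0.67, -0.13], [0, 0, -0.56], -1]]}}

```text
time_s: 12.3
tool_pos: [563.9, 87.8, 43.0]
orientation: [-1.114, 2.921, -0.035]
ft_force: [-0.4, -2.7, 7.4]
opening: 0.001
```

```bash
python3 circ.py 580.9 112.2 -8 4 1.2
```

```text
r 29.78 ang -124.9 z 43.04 Ftan 1.18 Frad 2.42 Fz 7.37 q [ 0.05  0.33 -0.38  0.83 -0.02 -0.68]
toolx yaw -138.2 tilt 1.56
[[-0.34, 0.24, -0.12], [0, 0, np.float64(-0.14)]]
[[-0.62, 0.55, -0.12], [0, 0, np.float64(-0.28)]]
[[-0.87, 0.89, -0.12], [0, 0, np.float64(-0.42)]]
[[-1.06, 1.27, -0.12], [0, 0, np.float64(-0.56)]]
```

Request:
{"fn": "jog_arm", "kwargs": {"steps": [[[-0.34, 0.24, -0.12], [0, 0, -0.14], -1], [[-0.62, 0.55, -0.13], [0, 0, -0.28], -1], [[-0.87, 0.89, -0.13], [0, 0, -0.42], -1], [[-1.06, 1.27, -0.13], [0, 0, -0.56], -1]]}}

```text
time_s: 12.8
tool_pos: [554.2, 99.4, 42.9]
orientation: [-0.256, 3.121, -0.045]
ft_force: [-1.6, -3.9, 9.5]
opening: -0.002
```

```bash
python3 circ.py 580.9 112.2 -8 4 1.2;python3 dot.py 2 u2
```

```text
r 29.59 ang -154.3 z 42.94 Ftan 2.84 Frad 3.16 Fz 9.45 q [ 0.08  0.33 -0.39  0.84 -0.03 -0.09]
toolx yaw -170.6 tilt 1.76
[[-0.19, 0.37, -0.12], [0, 0, np.float64(-0.14)]]
[[-0.29, 0.78, -0.12], [0, 0, np.float64(-0.28)]]
[[-0.33, 1.19, -0.12], [0, 0, np.float64(-0.42)]]
[[-0.31, 1.61, -0.12], [0, 0, np.float64(-0.56)]]
scene 1 [ 576. -119.   44.] r 29.5 ang 2.0
scene 2 [589.3  82.7  44. ] r 30.6 ang -73.0
side 1 [ 575.6 -115.6   44. ] r 29.5 ang 9.0
side 2 [586.7  85.1  44. ] r 27.6 ang -77.0
```

Request:
{"fn": "jog_arm", "kwargs": {"steps": [[[-0.19, 0.37, -0.1], [0, 0, -0.05], -1], [[-0.29, 0.78, -0.11], [0, 0, -0.1], -1], [[-0.33, 1.19, -0.11], [0, 0, -0.15], -1], [[-0.31, 1.61, -0.11], [0, 0, -0.2], -1]]}}

```text
time_s: 13.4
tool_pos: [552.7, 114.9, 43.1]
orientation: [0.056, 3.13, -0.05]
ft_force: [-0.6, -3.7, 5.8]
opening: -0.001
```

```bash
python3 circ.py 580.9 112.2 -8 4 1.2;python3 dot.py 2 u3
```

```text
r 28.3 ang 174.4 z 43.09 Ftan 3.79 Frad 0.28 Fz 5.84 q [ 0.11  0.34 -0.38  0.85 -0.03  0.14]
toolx yaw 178.0 tilt 1.92
[[-0.1, 0.43, -0.12], [0, 0, np.float64(-0.14)]]
[[0.03, 0.83, -0.12], [0, 0, np.float64(-0.28)]]
[[0.21, 1.21, -0.12], [0, 0, np.float64(-0.42)]]
[[0.44, 1.55, -0.12], [0, 0, np.float64(-0.56)]]
scene 1 [ 576. -119.   44.] r 29.5 ang 2.0
scene 2 [576.8  82.4  44. ] r 29.8 ang -97.0
side 1 [ 575.6 -115.6   44. ] r 29.5 ang 9.0
side 2 [573.9  84.9  44. ] r 27.9 ang -104.0
```

Run:
```python
from rig import bot
from h import *
M=R.from_rotvec(bot.read_state()["orientation"]); z=M.as_matrix()[:,2]
print(np.cross(z,[0,0,-1]))
```

```text
[0.03110311 0.01013943 0.        ]
```

Request:
{"fn": "jog_arm", "kwargs": {"steps": [[[0, 0, 5], [0, 0, 0], -1], [[0, 0, 9], [0, 0, 0], -1], [[-0.5, -6, 9], [0, 0, 0], -1], [[-1, -12, 9], [0, 0, 0], -1], [[-2, -18, 9], [0, 0, 0], -1], [[-3.6, -22, 9], [0, 0, 0], -1], [[-3.6, -23.5, 9], [0, 0, 0], -1], [[-3.6, -23.5, 9], [0, 0, 0], -1]]}}

```text
time_s: 14.5
tool_pos: [517.2, -120.0, 132.9]
orientation: [0.056, 3.13, -0.048]
ft_force: [0.0, 0.5, -0.4]
opening: -0.004
```

```bash
python3 w.py pics/w5.png
python3 - <<'E'
from rig import bot
from h import *
M=R.from_rotvec(bot.read_state()["orientation"]); z=M.as_matrix()[:,2]
print(np.cross(z,[0,0,-1]))
E
python3 dot.py 2 u4
```

```text
[ 517.21 -120.03  132.91] [ 0.056  3.13  -0.048] [ 0.02  0.47 -0.38] [ 0.063  0.023 -0.033] [-0.34  0.17 -0.38  1.   -0.03 -0.3 ]
green px [610. 314.] enc 579.0 105.3 r 46.6 ell [[578.0, 107.5], [82.2, 96.0]]
  white [576.   85.6  44. ] r 19.9 ang -98.7 A 155.5
green px [324. 272.] enc 544.8 -118.4 r 43.1 ell [[545.6, -118.8], [82.2, 87.4]]
[0.0303245  0.01046873 0.        ]
scene 1 [ 576. -119.   44.] r 29.5 ang 2.0
scene 2 [575.7  83.   44. ] r 29.4 ang -99.0
side 1 [ 575.6 -115.6   44. ] r 29.5 ang 9.0
```

View pics/w5.png

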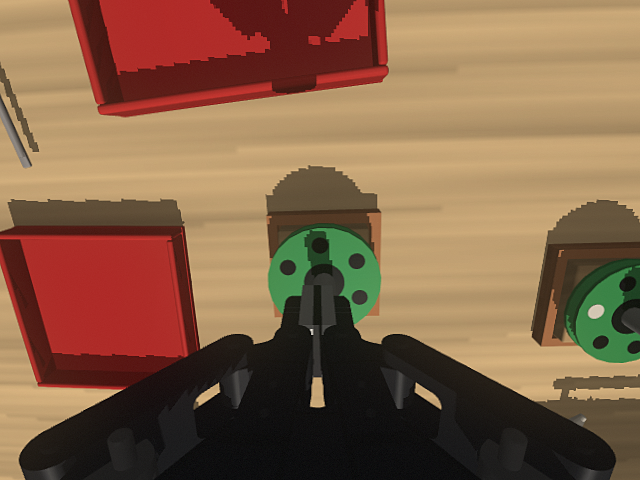

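Wrist shows wheel 1 at (324,272), centre (545.7,-119), with the target tray at left. I level the tool and descend onto wheel 1.

Request:
{"fn": "jog_arm", "kwargs": {"steps": [[[-0.1, 0, -4], [0.03, 0.01, 0], -1], [[-0.1, 0, -8], [0.03, 0.01, 0], -1], [[-0.1, 0, -8.6], [0.03, 0.01, 0], -1], [[-0.1, 0, -8.6], [0.03, 0.01, 0], -1], [[-0.1, 0, -8.6], [0.03, 0.01, 0], -1]]}}

```text
time_s: 15.28
tool_pos: [517.9, -118.5, 48.7]
orientation: [0.05, 3.138, -0.002]
ft_force: [0.9, -0.1, -0.0]
opening: 0.001
```

Request:
{"fn": "jog_arm", "kwargs": {"steps": [[[-0.2, -0.08, -0.2], [0, 0, 0], -1], [[-0.22, -0.1, -0.43], [0, 0, 0], -1], [[-0.22, -0.1, -0.46], [0, 0, 0], -1], [[-0.22, -0.1, -0.46], [0, 0, 0], -1]]}}

```text
time_s: 15.78
tool_pos: [515.7, -119.6, 44.1]
orientation: [0.05, 3.138, -0.002]
ft_force: [0.0, -0.2, -0.5]
opening: -0.002
```

Request:
{"fn": "jog_arm", "kwargs": {"steps": [[[0, 0, -0.04], [0, 0, 0], -1], [[0, 0, -0.08], [0, 0, 0], -1], [[0, 0, -0.08], [0, 0, 0], -1]]}}

```text
time_s: 16.15
tool_pos: [515.7, -119.6, 43.5]
orientation: [0.05, 3.138, -0.003]
ft_force: [-1.4, 0.1, 3.4]
opening: 0.002
```

Request:
{"fn": "jog_arm", "kwargs": {"steps": [[[0, 0, -0.06], [0, 0, 0], -1], [[0, 0, -0.11], [0, 0, 0], -1], [[0, 0, -0.14], [0, 0, 0], -1], [[0, 0, -0.14], [0, 0, 0], -1]]}}

```text
time_s: 16.65
tool_pos: [515.6, -119.8, 42.9]
orientation: [0.05, 3.138, -0.003]
ft_force: [-3.2, 0.6, 8.8]
opening: -0.001
```

```bash
python3 circ.py 545.7 -119.2 8 4 1.2
```

```text
r 30.06 ang -179.0 z 42.92 Ftan -0.66 Frad 3.14 Fz 8.79 q [-0.35  0.28 -0.46  0.83 -0.   -0.32]
toolx yaw 178.2 tilt 0.21
[[0.04, -0.42, -0.12], [0, 0, np.float64(0.14)]]
[[0.14, -0.82, -0.12], [0, 0, np.float64(0.28)]]
[[0.29, -1.22, -0.12], [0, 0, np.float64(0.42)]]
[[0.49, -1.58, -0.12], [0, 0, np.float64(0.56)]]
```

Request:
{"fn": "jog_arm", "kwargs": {"steps": [[[0.04, -0.42, -0.11], [0, 0, 0.14], -1], [[0.14, -0.82, -0.12], [0, 0, 0.28], -1], [[0.29, -1.22, -0.12], [0, 0, 0.42], -1], [[0.49, -1.58, -0.12], [0, 0, 0.56], -1]]}}

```text
time_s: 17.15
tool_pos: [521.0, -136.6, 42.8]
orientation: [-0.826, 3.028, -0.005]
ft_force: [-3.5, -1.0, 9.1]
opening: -0.0
```

```bash
python3 circ.py 545.7 -119.2 8 4 1.2
```

```text
r 30.26 ang -144.9 z 42.85 Ftan -1.19 Frad 3.49 Fz 9.08 q [-0.38  0.3  -0.44  0.83 -0.   -0.91]
toolx yaw -149.5 tilt 0.28
[[0.29, -0.31, -0.12], [0, 0, np.float64(0.14)]]
[[0.59, -0.59, -0.12], [0, 0, np.float64(0.28)]]
[[0.94, -0.83, -0.12], [0, 0, np.float64(0.42)]]
[[1.31, -1.02, -0.12], [0, 0, np.float64(0.56)]]
```

Request:
{"fn": "jog_arm", "kwargs": {"steps": [[[0.29, -0.31, -0.1], [0, 0, 0.14], -1], [[0.59, -0.59, -0.11], [0, 0, 0.28], -1], [[0.94, -0.83, -0.11], [0, 0, 0.42], -1], [[1.31, -1.02, -0.11], [0, 0, 0.56], -1]]}}

```text
time_s: 17.65
tool_pos: [535.2, -148.3, 43.0]
orientation: [-1.635, 2.677, -0.009]
ft_force: [-2.0, -1.7, 7.4]
opening: -0.003
```

```bash
python3 circ.py 545.7 -119.2 8 5 1.2
```

```text
r 30.9 ang -109.8 z 43.02 Ftan -1.3 Frad 2.3 Fz 7.35 q [-0.39  0.32 -0.4   0.84  0.   -1.48]
toolx yaw -117.2 tilt 0.41
[[0.43, -0.03, -0.12], [0, 0, np.float64(0.14)]]
[[0.85, -0.09, -0.12], [0, 0, np.float64(0.28)]]
[[1.27, -0.08, -0.12], [0, 0, np.float64(0.42)]]
[[1.68, -0.03, -0.12], [0, 0, np.float64(0.56)]]
[[2.08, 0.09, -0.12], [0, 0, np.float64(0.7)]]
```

Request:
{"fn": "jog_arm", "kwargs": {"steps": [[[0.43, -0.03, -0.11], [0, 0, 0.14], -1], [[0.85, -0.09, -0.12], [0, 0, 0.28], -1], [[1.27, -0.08, -0.12], [0, 0, 0.42], -1], [[1.68, -0.03, -0.12], [0, 0, 0.5], -1]]}}

```text
time_s: 18.15
tool_pos: [553.7, -149.8, 43.1]
orientation: [-2.249, 2.186, -0.013]
ft_force: [-0.6, -1.2, 6.2]
opening: -0.001
```

```bash
python3 circ.py 545.7 -119.2 8 4 1.2; python3 dot.py 1 v1
```

```text
r 31.68 ang -75.3 z 43.12 Ftan -0.91 Frad 0.96 Fz 6.21 q [-0.38  0.34 -0.37  0.85  0.   -1.98]
toolx yaw -88.4 tilt 0.58
[[0.35, 0.3, -0.12], [0, 0, np.float64(0.14)]]
[[0.73, 0.48, -0.12], [0, 0, np.float64(0.28)]]
[[1.07, 0.72, -0.12], [0, 0, np.float64(0.42)]]
[[1.38, 1.01, -0.12], [0, 0, np.float64(0.56)]]
scene 1 [ 557.8 -104.9   44. ] r 18.9 ang 53.0
scene 2 [575.7  83.   44. ] r 29.4 ang -99.0
side 3 [564.3 326.8  44. ] r 33.1 ang 107.0
```

Drag looks low on wheels 1 and 3 and high on wheel 2. Pressing adds a bias along −x, though, so I'll repeat wheel 2's cleanest test (base side, moving +y) on wheel 1.

Request:
{"fn": "jog_arm", "kwargs": {"steps": [[[0, 0, 2], [0, 0, 0], -1], [[-1, -1, 5], [0, 0, -0.18], -1], [[-2.5, 0, 5], [0, 0, -0.36], -1], [[-3.7, 1, 5], [0, 0, -0.54], -1], [[-3.7, 1.7, 5], [0, 0, -0.72], -1], [[-3.7, 1.7, 3], [0, 0, -0.9], -1], [[-3.7, 1.7, 1], [0, 0, -1.07], -1], [[-3.7, 1.7, 0.3], [0, 0, -1.07], -1]]}}

```text
time_s: 19.25
tool_pos: [516.0, -132.2, 44.6]
orientation: [0.822, -3.031, 0.014]
ft_force: [0.5, -0.3, 0.0]
opening: -0.002
```

```bash
python3 circ.py 545.7 -119.2 8 1 1.2; python3 dot.py 1 v2
```

```text
r 32.41 ang -156.3 z 44.64 Ftan 0.42 Frad -0.32 Fz 0.02 q [-0.37  0.28 -0.45  0.83 -0.01 -0.9 ]
toolx yaw -149.7 tilt 0.53
[[0.42, -0.27, -0.12], [0, 0, np.float64(0.14)]]
scene 1 [541.3 -93.3  44. ] r 27.3 ang 101.0
scene 2 [575.7  83.   44. ] r 29.4 ang -99.0
```

Request:
{"fn": "jog_arm", "kwargs": {"steps": [[[0.2, 0, -0.05], [0, 0, 0], -1], [[0.2, 0, -0.1], [0, 0, 0], -1], [[0.2, 0, -0.13], [0, 0, 0], -1], [[0.2, 0, -0.13], [0, 0, 0], -1]]}}

```text
time_s: 19.85
tool_pos: [518.6, -132.5, 44.2]
orientation: [0.823, -3.032, 0.015]
ft_force: [-0.3, 0.2, 0.2]
opening: -0.001
```

Request:
{"fn": "jog_arm", "kwargs": {"steps": [[[0, 0, -0.06], [0, 0, 0], -1], [[0, 0, -0.11], [0, 0, 0], -1], [[0, 0, -0.13], [0, 0, 0], -1], [[0, 0, -0.13], [0, 0, 0], -1]]}}

```text
time_s: 20.35
tool_pos: [518.6, -132.7, 43.3]
orientation: [0.823, -3.032, 0.016]
ft_force: [-2.5, -0.5, 5.2]
opening: -0.005
```

```bash
python3 circ.py 545.7 -119.2 -8 4 1.2
```

```text
r 30.27 ang -153.6 z 43.3 Ftan -0.7 Frad 2.43 Fz 5.19 q [-0.37  0.29 -0.45  0.83 -0.01 -0.9 ]
toolx yaw -149.6 tilt 0.59
[[-0.14, 0.4, -0.12], [0, 0, np.float64(-0.14)]]
[[-0.24, 0.8, -0.12], [0, 0, np.float64(-0.28)]]
[[-0.29, 1.22, -0.12], [0, 0, np.float64(-0.42)]]
[[-0.28, 1.64, -0.12], [0, 0, np.float64(-0.56)]]
```

Request:
{"fn": "jog_arm", "kwargs": {"steps": [[[-0.14, 0.4, -0.1], [0, 0, -0.05], -1], [[-0.24, 0.8, -0.13], [0, 0, -0.1], -1], [[-0.29, 1.2, -0.13], [0, 0, -0.15], -1]]}}

```text
time_s: 20.72
tool_pos: [517.0, -121.4, 43.2]
orientation: [-0.59, 3.084, -0.019]
ft_force: [-0.6, -0.8, 6.7]
opening: -0.002
```

```bash
python3 circ.py 545.7 -119.2 -8 4 1.2; python3 dot.py 1 v3
```

```text
r 28.84 ang -175.6 z 43.16 Ftan 0.78 Frad 0.64 Fz 6.65 q [-0.35  0.28 -0.46  0.82 -0.01 -0.73]
toolx yaw -158.3 tilt 0.71
[[-0.12, 0.41, -0.12], [0, 0, np.float64(-0.14)]]
[[-0.06, 0.82, -0.12], [0, 0, np.float64(-0.28)]]
[[0.05, 1.23, -0.12], [0, 0, np.float64(-0.42)]]
[[0.22, 1.61, -0.12], [0, 0, np.float64(-0.56)]]
scene 1 [551.9 -92.6  44. ] r 27.9 ang 79.0
scene 2 [575.7  83.   44. ] r 29.4 ang -99.0
```

Under the same test wheel 1 drags only 0.8 N, against 2.8–3.8 N for wheel 2, so wheel 2 binds. Next I move above unit 2 and open the gripper.

Request:
{"fn": "jog_arm", "kwargs": {"steps": [[[0, 0, 5], [0, 0, 0], -1], [[0, 0, 10], [0, 0, -0.1], -1], [[1, 5, 11], [0, 0, -0.2], -1], [[2, 11, 11], [0, 0, -0.3], -1], [[4, 17, 11], [0, 0, -0.38], 0], [[5, 21, 11], [0, 0, -0.38], 1], [[5, 23.3, 11], [0, 0, -0.38], 1], [[5, 23.3, 11], [0, 0, -0.38], 1]]}}

```text
time_s: 21.82
tool_pos: [566.8, 113.5, 152.6]
orientation: [0.004, -3.14, 0.019]
ft_force: [-0.8, 0.2, 0.3]
opening: 0.844
```

```bash
python3 w.py pics/w6.png
python3 - <<'E'
from rig import bot
from h import *
M=R.from_rotvec(bot.read_state()["orientation"]).as_matrix(); z=M[:,2]
print(np.cross(z,[0,0,-1]),np.degrees(np.arctan2(M[1,0],M[0,0])))
E
python3 dot.py 1 v4
```

```text
[566.76 113.51 152.57] [ 0.004 -3.14   0.019] [-0.76  0.24  0.3 ] [0.017 0.049 0.01 ] [ 0.09  0.25 -0.23  1.09 -0.01  0.09]
green px [318. 252.] enc 579.8 113.2 r 42.8 ell [[580.0, 113.1], [82.6, 85.4]]
  white [575.8  84.6  44. ] r 28.9 ang -98.0 A 156.0
  brass@80 [580.1 113.3  80. ] A 465.0
green px [552. 247.] enc 572.4 292.7 r 45.6 ell [[573.0, 292.9], [83.5, 91.4]]
  white [565.2 324.   44. ] r 32.1 ang 102.8 A 149.0
  brass@80 [573.6 293.8  80. ] A 522.5
green px [ 32. 210.] enc 548.8 -111.3 r 45.4 ell [[546.0, -115.4], [83.6, 95.3]]
  white [552.1 -91.3  44. ] r 20.3 ang 80.6 A 151.5
[ 0.01232043 -0.00154456  0.        ] -179.9245516236042
scene 1 [552.1 -92.8  44. ] r 27.8 ang 78.0
scene 2 [575.7  83.   44. ] r 29.4 ang -99.0
side 2 [574.6  86.7  44. ] r 26.0 ang -103.0
side 3 [564.8 327.3  44. ] r 33.5 ang 105.0
```

View pics/w6.png

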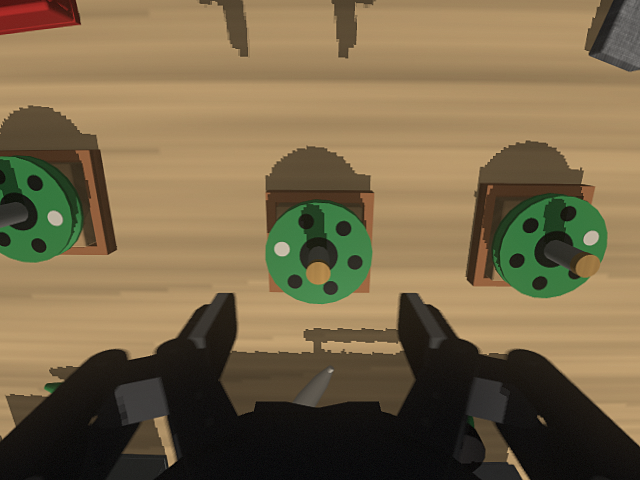

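The stud of unit 2 is at (318,272) in the wrist view, world (580.3,113). I line up over it and descend.

Request:
{"fn": "jog_arm", "kwargs": {"steps": [[[1.3, -0.05, -2], [0.012, 0, 0], 1], [[1.3, -0.05, -5], [0.012, 0, 0], 1], [[1.3, -0.05, -5], [0.012, 0, 0], 1], [[1.3, -0.05, -5], [0.012, 0, 0], 1]]}}

```text
time_s: 22.48
tool_pos: [580.1, 110.2, 102.6]
orientation: [-0.003, -3.14, 0.0]
ft_force: [-0.1, 0.9, -0.3]
opening: 1.0
```

```bash
python3 w.py pics/w7.png
```

```text
[580.07 110.15 102.63] [-3.00e-03 -3.14e+00  0.00e+00] [-0.06  0.87 -0.34] [ 0.001  0.004 -0.055] [ 0.08  0.31 -0.26  1.   -0.    0.08]
green px [322. 257.] enc 580.1 113.6 r 42.7 ell [[580.4, 113.5], [82.8, 85.3]]
  white [576.1  84.9  44. ] r 29.0 ang -98.0 A 244.5
  brass@80 [580.3 113.6  80. ] A 794.0
green px [597. 244.] enc 575.2 290.0 r 45.9 ell [[573.6, 291.8], [82.6, 93.5]]
green px [ 11. 213.] enc 549.7 -86.0 r 33.6 ell [[544.6, -104.7], [77.7, 78.3]]
```

View pics/w7.png

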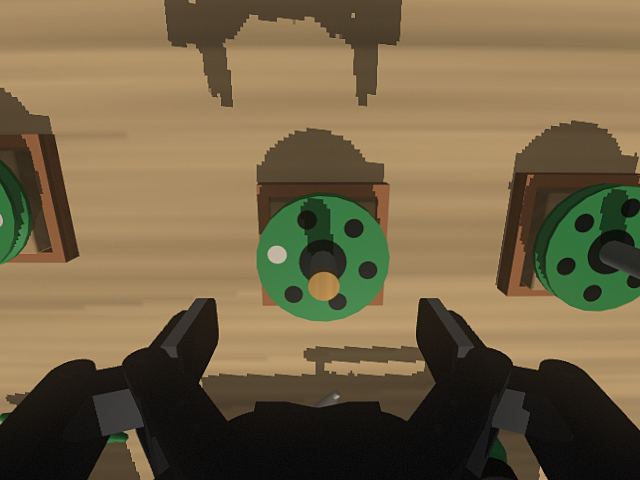

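Request:
{"fn": "jog_arm", "kwargs": {"steps": [[[0, 0.32, -2], [0, 0, 0], 1], [[0, 0.32, -4.5], [0, 0, 0], 1], [[0, 0.32, -5.2], [0, 0, 0], 1], [[0, 0.32, -5.3], [0, 0, 0], 1], [[0, 0.32, -5.3], [0, 0, 0], 1]]}}

```text
time_s: 23.15
tool_pos: [581.7, 113.6, 51.6]
orientation: [0.002, 3.14, 0.0]
ft_force: [-0.2, 0.0, -0.3]
opening: 0.998
```

Request:
{"fn": "jog_arm", "kwargs": {"steps": [[[-0.1, 0, -0.2], [0, 0, 0], 1], [[-0.1, 0, -0.2], [0, 0, 0], 0], [[-0.1, 0, -0.2], [0, 0, 0], -0.4], [[-0.1, 0, -0.2], [0, 0, 0], -1], [[-0.1, 0, -0.2], [0, 0, 0], -1], [[-0.1, 0, -0.2], [0, 0, 0], -1], [[-0.1, 0, -0.2], [0, 0, 0], -1]], "newtons": 60}}

```text
time_s: 24.02
tool_pos: [580.8, 113.5, 49.8]
orientation: [0.002, 3.139, -0.0]
ft_force: [-0.4, -1.2, 1.4]
opening: 0.169
```

```bash
python3 w.py pics/w8.png|head -1
```

```text
[580.82 113.49  49.75] [ 2.000e-03  3.139e+00 -0.000e+00] [-0.41 -1.24  1.36] [-0.253  0.066  0.087] [ 0.08  0.37 -0.31  0.89 -0.    0.09]
```

View pics/w8.png

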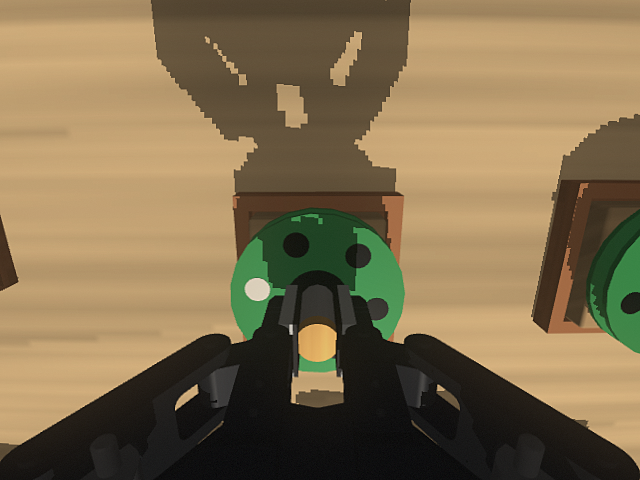

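The jaws hold the stud below its brass tip at (317,342), opening 0.17 (about 14 mm). Next, the lift.

Request:
{"fn": "jog_arm", "kwargs": {"steps": [[[0, 0, 1], [0, 0, 0], -1], [[0, 0, 3], [0, 0, 0], -1], [[0, 0, 6], [0, 0, 0], -1], [[0, 0, 10], [0, 0, 0], -1], [[0, 0, 13], [0, 0, 0], -1], [[0, 0, 14], [0, 0, 0], -1], [[0, 0, 14], [0, 0, 0], -1]]}}

```text
time_s: 24.95
tool_pos: [580.7, 113.6, 189.6]
orientation: [0.002, 3.139, -0.0]
ft_force: [-0.4, -0.4, -4.2]
opening: 0.166
```

Run:
```python
from rig import bot,viewer
from h import *
s=bot.read_state();print(s["ft_force"],s["opening"])
cv2.imwrite("pics/sd2.png",viewer.read_camera("side")["color"][:,:,::-1])
```

```text
[-0.35786553 -0.40129244 -4.24898357] 0.16623784952419612
```

View pics/sd2.png

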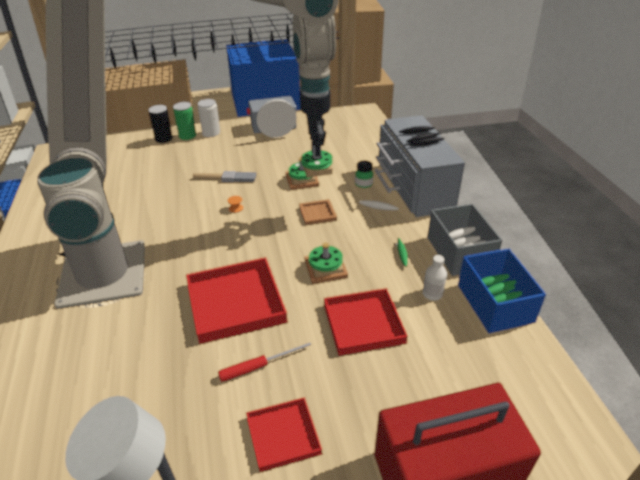

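Side view shows the unit hanging upright at (317,160), with the empty cradle at (318,212). I carry it over to the tray.

Request:
{"fn": "jog_arm", "kwargs": {"steps": [[[0, -3, 0], [0, 0, 0], -1], [[0, -8, 0], [0, 0, 0], -1], [[0, -13, 0], [0, 0, 0], -1], [[0, -18, 0], [0, 0, 0], -1], [[0.2, -23, 0], [0, 0, 0], -1], [[0.4, -28, 0], [0, 0, 0], -1], [[0.4, -33, 0], [0, 0, 0], -1], [[0.4, -37, 0], [0, 0, 0], -1]]}}

```text
time_s: 26.0
tool_pos: [582.4, -257.9, 185.8]
orientation: [-0.004, -3.138, -0.003]
ft_force: [-0.3, 0.6, -2.9]
opening: 0.166
```

Request:
{"fn": "jog_arm", "kwargs": {"steps": [[[0, -3, 0], [0, 0, 0], -1], [[0, -5, 0], [0, 0, 0], -1], [[0, -6, 0], [0, 0, 0], -1], [[0, -6, 0], [0, 0, 0], -1], [[0, -6, 0], [0, 0, 0], -1]]}}

```text
time_s: 26.62
tool_pos: [582.5, -316.6, 185.8]
orientation: [-0.002, -3.138, -0.004]
ft_force: [-0.0, 0.8, -3.9]
opening: 0.166
```

Run:
```python
from rig import bot,viewer
from h import *
st=bot.read_state();print(st["tool_pos"],st["ft_force"],st["opening"],st["orientation"])
d=viewer.read_camera("wrist");c=cam(d,st)
cv2.imwrite("pics/w9.png",d["color"][:,:,::-1])
h,s,v=cv2.split(cv2.cvtColor(d["color"],cv2.COLOR_RGB2HSV))
for b in blobs(((h<8)|(h>172))&(s>150)&(v>60),1000):
    P=b.reshape(-1,2); print(P.min(0),P.max(0))
cv2.imwrite("pics/sd3.png",viewer.read_camera("side")["color"][:,:,::-1])
```

```text
[ 582.46101875 -316.64359326  185.76152286] [-0.02126048  0.81522351 -3.90517712] 0.16638955159180102 [-2.13433665e-03 -3.13788047e+00 -3.89828590e-03]
[  0 266] [ 50 385]
[235 138] [408 259]
[369   0] [630  35]
[0 0] [127  41]
```

View pics/w9.png

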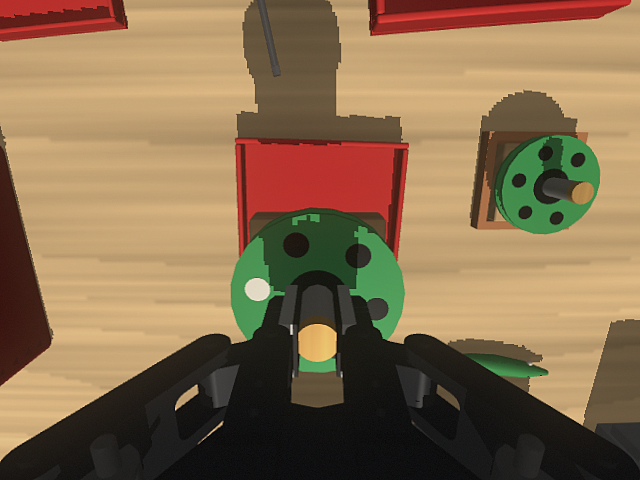

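View pics/sd3.png

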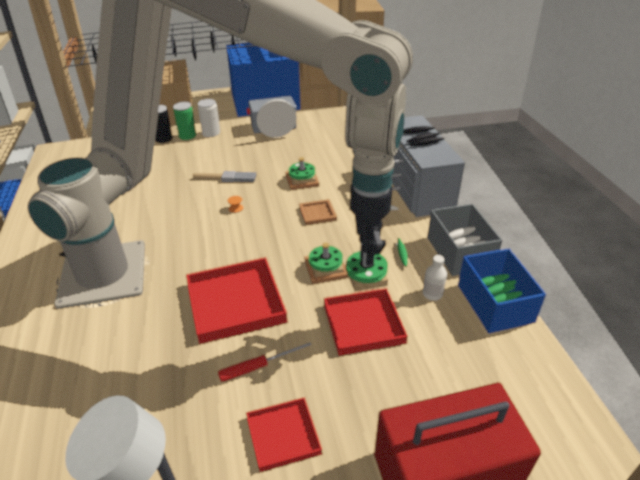

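Run:
```python
from rig import bot,viewer
from h import *
st=bot.read_state(); d=viewer.read_camera("wrist");c=cam(d,st)
print(ray(c,[[236,140],[408,145]],26).round(1))
```

```text
[[ 510.2 -385.7   26. ]
 [ 514.4 -238.2   26. ]]
```

Request:
{"fn": "jog_arm", "kwargs": {"steps": [[[0.1, -0.4, -3], [0, 0, 0], -1], [[0.1, -0.4, -6], [0, 0, 0], -1], [[0.1, -0.4, -8], [0, 0, 0], -1], [[0.1, -0.4, -9], [0, 0, 0], -1], [[0.1, -0.4, -9], [0, 0, 0], -1]]}}

```text
time_s: 27.4
tool_pos: [583.3, -320.5, 95.6]
orientation: [-0.002, -3.137, -0.004]
ft_force: [0.8, 0.8, -3.7]
opening: 0.169
```

Request:
{"fn": "jog_arm", "kwargs": {"steps": [[[0.2, 0.3, -1.5], [0, 0, 0], -1], [[0.2, 0.3, -3], [0, 0, 0], -1], [[0.2, 0.3, -3.8], [0, 0, 0], -1], [[0.2, 0.3, -4], [0, 0, 0], -1], [[0.2, 0.3, -4], [0, 0, 0], -1]]}}

```text
time_s: 28.02
tool_pos: [585.4, -317.6, 55.5]
orientation: [-0.002, -3.137, -0.004]
ft_force: [-0.8, -0.2, -3.7]
opening: 0.166
```

Request:
{"fn": "jog_arm", "kwargs": {"steps": [[[0, 0, -0.15], [0, 0, 0], -1], [[0, 0, -0.3], [0, 0, 0], -1], [[0, 0, -0.45], [0, 0, 0], -1], [[0, 0, -0.5], [0, 0, 0], -1], [[0, 0, -0.5], [0, 0, 0], -1]]}}

```text
time_s: 28.65
tool_pos: [585.3, -317.6, 50.5]
orientation: [-0.002, -3.137, -0.004]
ft_force: [0.6, 0.2, -4.2]
opening: 0.166
```

Request:
{"fn": "jog_arm", "kwargs": {"steps": [[[0, 0, -0.05], [0, 0, 0], -1], [[0, 0, -0.1], [0, 0, 0], -1], [[0, 0, -0.14], [0, 0, 0], -1], [[0, 0, -0.14], [0, 0, 0], -1]]}}

```text
time_s: 29.15
tool_pos: [585.4, -317.6, 49.1]
orientation: [-0.002, -3.137, -0.004]
ft_force: [0.4, 0.2, -3.1]
opening: 0.166
```

Request:
{"fn": "jog_arm", "kwargs": {"steps": [[[0, 0, -0.04], [0, 0, 0], -1], [[0, 0, -0.07], [0, 0, 0], -1], [[0, 0, -0.07], [0, 0, 0], -1]]}}

```text
time_s: 29.52
tool_pos: [585.3, -317.6, 49.0]
orientation: [-0.002, -3.137, -0.004]
ft_force: [-1.9, 2.3, 2.6]
opening: 0.169
```

The unit is on the tray floor (Fz went from −4 to +2.6 N at TCP z 49). I open the gripper and lift away.

Request:
{"fn": "jog_arm", "kwargs": {"steps": [[[0, 0, 0], [0, 0, 0], -0.4], [[0, 0, 0], [0, 0, 0], 0], [[0, 0, 0], [0, 0, 0], 0.5], [[0, 0, 0], [0, 0, 0], 1], [[0, 0, 0], [0, 0, 0], 1], [[0, 0, 0], [0, 0, 0], 1]]}}

```text
time_s: 30.28
tool_pos: [585.3, -317.6, 48.9]
orientation: [-0.002, -3.137, -0.004]
ft_force: [0.0, -0.2, -0.3]
opening: 0.997
```

Request:
{"fn": "jog_arm", "kwargs": {"steps": [[[0, 0, 1], [0, 0, 0], 1], [[0, 0, 4], [0, 0, 0], 1], [[0, 0, 9], [0, 0, 0], 1], [[0, 0, 14], [0, 0, 0], 1], [[-2, 5, 17], [0, 0, 0], 1], [[-4, 10, 17], [0, 0, 0], 1], [[-5, 12, 17], [0, 0, 0], 1], [[-5, 12, 17], [0, 0, 0], 1]]}}

```text
time_s: 31.28
tool_pos: [534.8, -196.5, 219.5]
orientation: [0.001, -3.138, -0.003]
ft_force: [0.8, -0.2, 0.3]
opening: 1.002
```

```bash
python3 - <<'E'
from rig import bot,viewer
from h import *
s=bot.read_state();print(s["time_s"],s["tool_pos"],s["ft_force"],s["opening"])
for n in ["scene","side"]:cv2.imwrite(f"pics/f_{n}.png",viewer.read_camera(n)["color"][:,:,::-1])
E
python3 w.py pics/f_w.png
```

```text
31.275 [ 534.77928563 -196.50658292  219.46022666] [ 0.76314945 -0.2404145   0.32214111] 1.0021783253249315
[ 535.81 -198.3   219.09] [-2.000e-03 -3.138e+00 -2.000e-03] [ 0.82 -0.06 -0.03] [ 0.    -0.044  0.003] [-0.47  0.19 -0.16  1.22 -0.   -0.47]
green px [200. 266.] enc 584.1 -314.8 r 44.2 ell [[583.7, -315.7], [83.0, 88.3]]
  white [ 580.1 -346.    44. ] r 31.5 ang -97.2 A 87.0
  brass@80 [ 584.  -316.4   80. ] A 276.5
  brass@80 [ 563.  -304.4   80. ] A 74.0
  brass@80 [ 547.  -311.1   80. ] A 33.0
green px [398. 227.] enc 545.8 -120.0 r 43.0 ell [[545.9, -119.8], [82.7, 85.9]]
  white [551.9 -90.4  44. ] r 30.3 ang 78.3 A 95.0
  brass@80 [ 546.3 -119.9   80. ] A 288.5
  brass@80 [ 513.2 -135.9   80. ] A 27.0
```

View pics/f_scene.png

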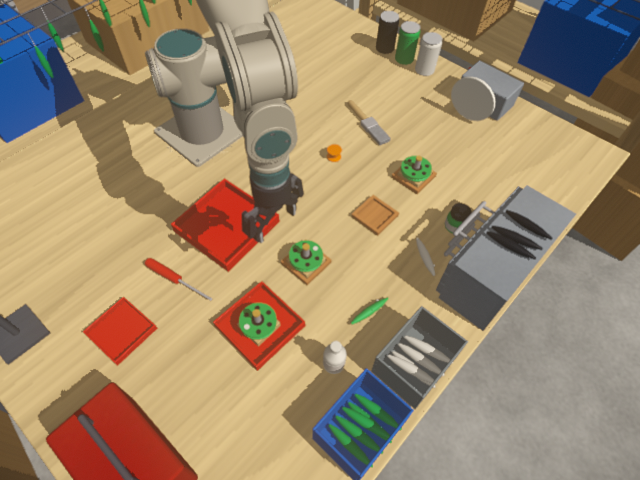

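View pics/f_side.png

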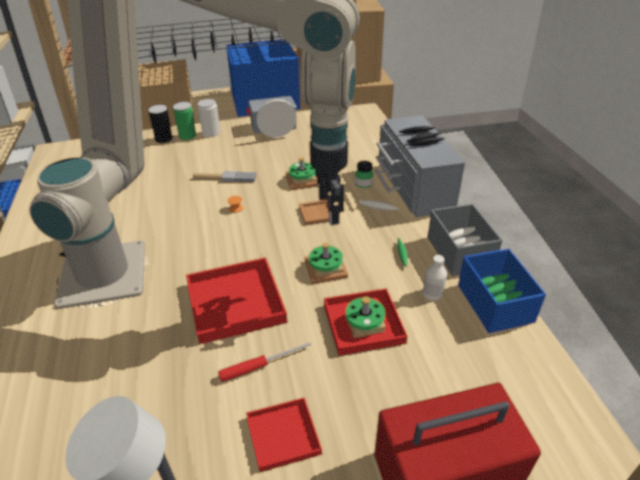

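View pics/f_w.png

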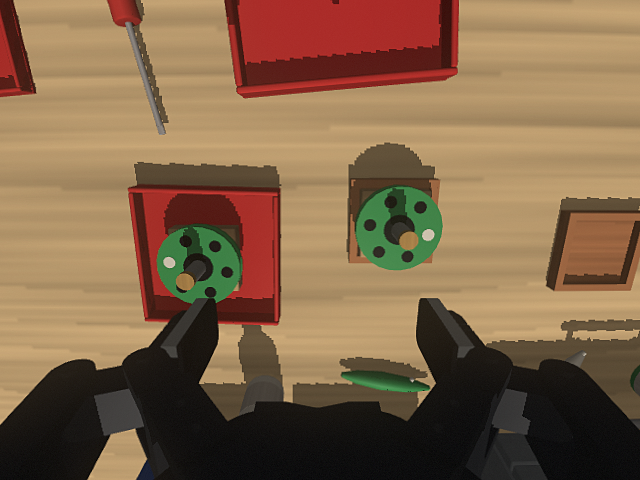

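The unit stands upright in the middle of the mid-sized tray, at (258,320) in the scene view and (200,266) in the wrist view. The free units are in their cradles, the bystanders haven't moved, and the open gripper is clear. Handing in.

```bash
python3 -c "
from rig import order
print(order.close_job())"
```

```text
the job is handed in; nothing more can be done
None
```

I turned all three wheels at least 100° in one direction (about 100° on 1 and 2, 105° on 3). The unit in cradle 2 had the binding wheel, so I set it down in the 150 mm red tray, let go and handed the job in at about 31 s. No verdict was reported.

**Which wheel binds:** the sideways-force readings were noisy (about ±0.7 N) and pressing also pushed along −x. I therefore compared wheels 1 and 2 on their base side, moving the same way.

| Wheel | Drag reading | Result |
|---|---|---|
| 1 | 0.8 N in the like-for-like test; 0.9–1.3 N on its first turn | free-running |
| 2 | 2.8 N and 3.8 N | binding |
| 3 | No opposing force on the base side; at most 1.4 N elsewhere | free-running |

- **Free-wheel readings:** several were above the stated 0.3 N limit. I put that down to noise and the press bias. Wheel 3 did not get the like-for-like test.
- **Extra turn on wheel 1:** that comparison turned wheel 1 back by about 22°, leaving it near 79° from where it began. That was after its full quarter turn, with all three units still in their cradles.
- **Press force:** it read at most 9.5 N at the end of each move. At times it was only 5–7 N, below the suggested 8–12 N, and the white dots showed each wheel turning with the finger.

**Last checks:**
- **Placed unit:** it stands upright at about (584, −316). I put the tray's centre at about (586, −318); the views disagreed by up to 10 mm, well inside the 50 mm limit.
- **Setting down:** contact with the tray showed as a change of about 7 N at the wrist.
- **Everything else:** units 1 and 3 are in their cradles, the bystanders look unmoved, and the open gripper is clear of everything.

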